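Clamp a small hard drive in the ratchet fixture

ROBOT

A 7-joint arm with a two-finger parallel gripper is mounted at the origin on a cart in front of the work surface, level with it; the furniture and walls round the work are solid. World frame = base frame: x ahead of the robot, y to its left, z up, the work surface at z = 0. Lengths are in m, angles in rad, forces in N, time in s.
With the tool pointing down it reaches from about 0.425 to 0.95 m from the base axis. Payload 16.7 kg.
Tool frame: the origin (TCP) lies midway between the tips of the shut fingers; the grasp point (between the pads) lies 19 mm behind it; z points along the fingers, y is the line along which they close (so a half turn about z gives the same grasp; the last joint's range is limited). The gripper opens to 94 mm and grips with 3 to 60 N. Pads are 16 mm wide; open, the fingers measure 119 mm over their backs; the gripper's body (75 mm by 177 mm) begins 78 mm behind the grasp point.
Start: joints at [1.171, 0.426, 0.074, 1.606, -0.034, 1.111, -0.067], TCP at [0.167, -0.654, 0.205] pointing down, gripper open.
Joint ranges: [-2.85, 2.85], [-0.5, 2.14], [-1.23, 1.37], [0.21, 2.46], [-1.02, 4.16], [0.16, 2.05], [-2.73, 2.73]. Speed limits (rad/s): [1.89, 1.89, 2.39, 2.39, 3.01, 3.01, 3.01].

INTERFACE

Orientations are given as a unit quaternion [x, y, z, w].
In Python, from rig import arm gives the robot as it stands.
- The arm moves only by the tool carry_out, never from a script. Its argument "commands" is a list that holds one entry, the list of rows, each a list of 7 numbers: the shift along the tool's x, y, z in cm, then the turn, a rotation vector about the tool's x, y, z in rad, then the finger opening in cm, from 0 to 9.4. In form: [[[dx, dy, dz, rx, ry, rz, jaw], ...]]. A call has 1 to 12 rows; each row is the pose to reach, as a shift and turn from the pose commanded when the call began, along the tool's axes at that moment; what a row does not reach only later rows make up. A row lasts 1/8 s, in which the tool goes at most 62.5 mm and 10.7 degrees, less where a joint would pass 70% of its speed; a pose out of reach is approached as far as the arm can. A call with a gripper value outside its range is refused whole. The fingers move at their own pace and stop on an object; "force" is the grip in N (left out, the last holds). Time passes only in rows, so rows that repeat a pose let the fingers close. It gives the time, the measured TCP pose, the force, the opening and the grip force at its end, in the units of the state.
- arm.get_state(): the state, without advancing time (a new reading comes with each control period).
- arm.grab_frame(name): name is "scene" or "top"; returns a dict with "img" (420x560x3 uint8, blue, green, red), "fx", "fy", "cx", "cy" (pixels), "distortion" ([k1, k2, p1, p2, k3] as OpenCV has them; the pictures are not rectified), "world_to_cam" (4x4, takes a point from world to camera coordinates). Camera axes: x right, y up, looking along -z (the intrinsics and any distortion apply to the point x, -y, -z); pixel columns grow to the right and rows downward; lengths in m; the calibration is good to about 2 mm. A picture is of the moment at which its call begins. There is no depth.
- arm.hand_in(): hands the job in; it is judged then, once.
The state is a dict: "clock": time; "joint_positions": joint angles; "joint_vel": joint speeds; "tau": joint torques, N m; "position": TCP position; "eef_rot": TCP orientation; "force": force on the tool from outside, world axes, zero at the start; "wrist_torque": the same for the moment, N m; "finger_gap": finger opening in m; "grip_force": force on a finger pad.
Only numpy, scipy, OpenCV 4.12 (cv2) and the standard library are available. Lean on these libraries where they do the work, as an engineer would, in place of code of your own. Each camera call takes 0.05 s, during which the arm holds its last target. There are 200 camera calls.

TASK

Lay the small hard drive flat on the grey deck of the ratchet clamp, lengthwise between the side guides. Then work the clamp's T-handled lever, one full stroke at a time, until the pusher has driven the drive against the sprung jaw and the jaw is held back flush with the two fixed cheeks beside it; one click more would crush the drive. Let go of the lever at the end.

Things in the scene. Friction and masses are not known exactly. Their poses are not given: they have to be found in the camera images.
- clamp: The ratchet clamp, fixed on the bench: aluminium base plate 262x104x8 mm with a grey deck on it. Origin under the base; x is the clamping direction (from the lever end to the sprung jaw), z up; all 'clamp x' below are in this frame. The deck's top is at z = 30 mm, clamp x -36 to 122 mm, 96 mm wide.
- nest_mid (a point): Point on the deck's top (clamp x 27, y 0, z 30 mm) near which the drive's centre is laid. Four guides stand 18 mm above the deck, inner faces at clamp y +38 and -38 mm (76 mm apart), along clamp x -40 to -8 and 55.5 to 87.5 mm; between these pairs the sides are open for the fingers.
- cheek_line (a point): Point on the deck's top, midway between the two fixed cheeks, in line with their front faces (clamp x 95 mm). The cheeks stand at the two ends of the sprung jaw, 20 mm above the deck.
- pusher (a joint): Travel (m) of the steel pusher toward the jaw. A rack of 8 mm pitch carries it: each full lever stroke adds one tooth, and a pawl holds it at 0, 8, 16 ... 48 mm; it cannot go back. Starts at 0 to 24 mm (sometimes 1.5 mm short of a tooth, which the next stroke corrects). At 40 mm the drive is clamped, jaw flush; 48 is a click too far. In a stroke it runs up to 3 mm past the tooth and returns.
- pusher_face (a point): Middle of the pusher's front face, at clamp x -45 mm + travel, z 40 mm. The pusher is a steel plate 60 mm wide; its top is 17.5 mm above the deck.
- lever (a joint): Angle (rad) of the upright lever: 0 at rest, leaning 0.42 rad back (to clamp -x); 0.48 at the end of a stroke, nearly upright. Axis along clamp y at x -75, z 12 mm. A stroke past about 0.40 clicks one tooth; a shorter one does nothing. A spring returns the lever when let go; it must come back fully before the next stroke. Pushing takes 3 to 10 N.
- lever_grip (a point): Centre of the lever's black T-handle, a round bar 15 mm in diameter, 60 mm long along clamp y, 105 mm from the lever's axis. At rest at clamp x -118, z 108 mm; at the end of a stroke x -69, z 117 mm. Push it to clamp +x with closed fingers from behind.
- sprung_jaw (a joint): How far (m) the sprung jaw (steel bar 70 mm wide) is pressed back: 0 free, its front face then at clamp x 89 mm, 6 mm proud of the cheeks; 0.006 flush with the cheeks' fronts. Its spring resists with 3 N, plus 0.9 N per mm.
- small_drive: The small hard drive, a flat silver box 100x70x9 mm, 0.11 kg, lying flat on the mat. Origin at the centre of its underside, x along its 100 mm length, z up. Either end may lead. Grasp it across its 70 mm width.
- mat: Thin black rubber mat 220x130x2 mm, fixed on the bench near its front edge; the drive starts on it. Origin at the centre of its underside, x along its length.

How it is judged:
By the outcome, as a careful person would: the job done as asked, in the order asked, and still so for the second after the job is handed in, with the robot touching nothing.
It also fails if it takes over 61 s, if anything falls off the work surface, if the arm or the gripper's body presses on something with over 40 N, if the wrist force passes 120 N, or if a joint passes its speed limit or range.

## Working session

There is one attempt and no reset: what is moved stays moved. The work goes in short steps, Python scripts to look and compute and a tool call to move; the robot and the scene stay as the last step left them, time stands still between calls to the robot, and variables do not carry over. Pictures are saved under pics/ and viewed, at most 10 in all, crops included, and the job is handed in when it is done.

Besides the shell and the picture viewer there is one more tool, called as name(argument=value, ...) on one line, values as JSON. carry_out: Moves the arm, as the interface text tells. Its arguments: {"type":"object","properties":{"commands":{"type":"array","items":{"type":"array","items":{"type":"array","items":{"type":"number"}}}},"force":{"type":"number"}},"required":["commands"]}

```bash
mkdir -p pics; ls
python3 - <<'E'
from rig import arm
import cv2,json
s=arm.get_state();print(s)
for n in("scene","top"):
    f=arm.grab_frame(n);cv2.imwrite(f"pics/{n}0.png",f["img"])
    print({k:v for k,v in f.items() if k!="img"})
E
```

```text
pics
{'clock': 0.0, 'joint_positions': array([ 1.17052403,  0.42673822,  0.07385895,  1.60661195, -0.03409734,
        1.11084225, -0.067098  ]), 'joint_vel': array([-9.84023436e-04,  6.38602948e-05, -1.32368033e-03, -3.98069286e-04,
       -3.34875149e-04, -2.35219692e-03,  6.88473701e-04]), 'tau': array([ 2.94594167e-03, -9.35857487e+01,  3.66921097e+00, -4.54190612e+01,
       -4.85253590e-02,  2.02765275e-02,  1.65440696e-05]), 'position': array([ 0.16735091, -0.65345126,  0.20476955]), 'eef_rot': array([ 9.92151477e-01,  1.25039983e-01, -1.35640386e-04, -6.56184348e-04]), 'force': array([ 0.46092545, -0.25488093, -0.33748043]), 'wrist_torque': array([ 0.02983965, -0.01161266,  0.01329035]), 'grip_force': 0.0, 'finger_gap': 0.09408829767427093}
{'fx': 459.10311348643137, 'fy': 459.10311348643137, 'cx': 277.31138046287344, 'cy': 206.46686737532897, 'distortion': array([-0.04186923,  0.        ,  0.        ,  0.        ,  0.        ]), 'world_to_cam': array([[-0.88726893,  0.46062983,  0.02395848,  0.40230605],
       [-0.2454415 , -0.51547375,  0.82100261,  0.0989672 ],
       [ 0.39052826,  0.7225697 ,  0.57042152, -1.20525199],
       [ 0.        ,  0.        ,  0.        ,  1.        ]])}
{'fx': 383.1878569165209, 'fy': 383.1878569165209, 'cx': 280.34303524065507, 'cy': 206.88340840888918, 'distortion': array([-0.09003924,  0.        ,  0.        ,  0.        ,  0.        ]), 'world_to_cam': array([[ 0.01920279, -0.99979345,  0.00665707,  0.10553192],
       [ 0.77993704,  0.01914535,  0.62556508, -0.47717656],
       [-0.62556332, -0.0068205 ,  0.78014359, -0.57507702],
       [ 0.        ,  0.        ,  0.        ,  1.        ]])}
```

View pics/scene0.png

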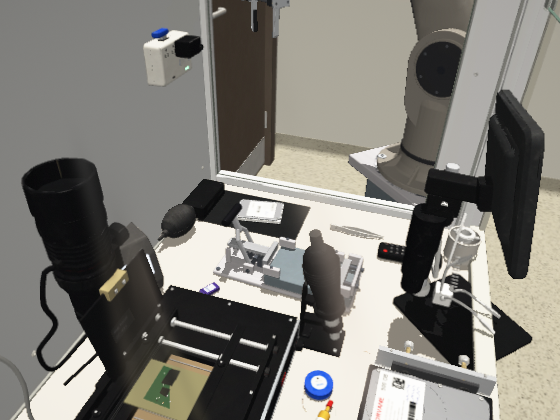

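View pics/top0.png

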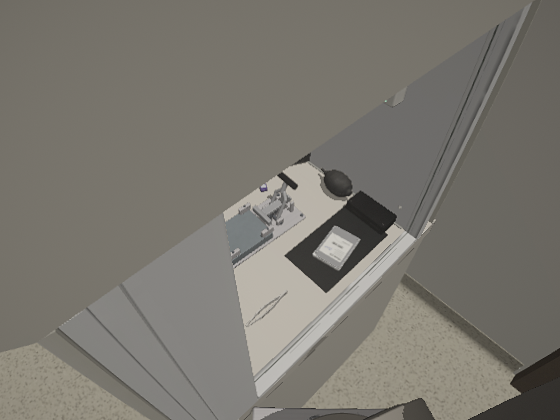

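The scene view shows the drive near (262,210) on the mat and the clamp near (290,265), with its T-handle at about (240,230). The top view shows the drive at (337,247) and the clamp at (260,225), partly hidden. I'll zoom in on both.

```bash
python3 - <<'E'
import cv2,numpy as np
a=cv2.imread("pics/scene0.png")[170:330,170:390];b=cv2.imread("pics/top0.png")[140:310,210:430]
cv2.imwrite("pics/za.png",cv2.resize(a,None,fx=3.6,fy=3.6,interpolation=cv2.INTER_CUBIC))
cv2.imwrite("pics/zb.png",cv2.resize(b,None,fx=3.5,fy=3.5,interpolation=cv2.INTER_CUBIC))
E
cat > h.py <<'E'
import cv2,numpy as np
from rig import arm
def ray(f,p):
    K=np.array([[f["fx"],0,f["cx"]],[0,f["fy"],f["cy"]],[0,0,1]])
    u=cv2.undistortPoints(np.array([[p]],float),K,f["distortion"])[0,0]
    M=f["world_to_cam"];R,t=M[:3,:3],M[:3,3]
    d=R.T@np.array([u[0],-u[1],-1.]);return -R.T@t,d
def onz(f,p,z):
    c,d=ray(f,p);return c+d*(z-c[2])/d[2]
def proj(f,P):
    K=np.array([[f["fx"],0,f["cx"]],[0,f["fy"],f["cy"]],[0,0,1]])
    M=f["world_to_cam"];q=M[:3,:3]@np.array(P,float)+M[:3,3]
    return cv2.projectPoints(np.array([[q[0],-q[1],-q[2]]]),np.zeros(3),np.zeros(3),K,f["distortion"])[0].ravel()
E
```

```text
(no output)
```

View pics/za.png

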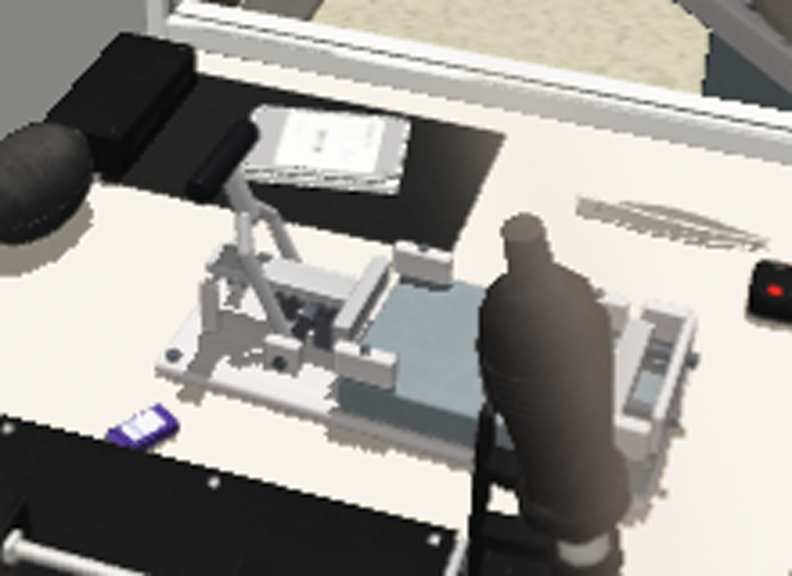

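View pics/zb.png

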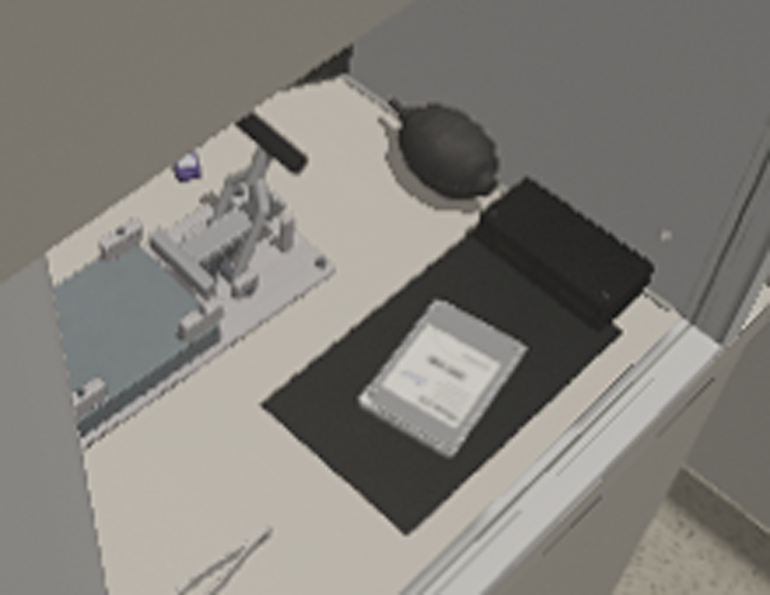

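The zooms give clear corners for the drive, the handle ends, the guides and the base plate corners. I'll fit the poses from these points.

```bash
cat > m.py <<'E'
from h import *
from scipy.optimize import least_squares
S=arm.grab_frame("scene");T=arm.grab_frame("top")
s=lambda u,v:(S,(u/3.6+170,v/3.6+170)); t=lambda u,v:(T,(u/3.5+210,v/3.5+140))
# (obs, clamp pt)
L=[(s(157,365),(-131,-52,8)),(t(334,268),(-131,52,8)),
(s(243,129),(-118,30,108)),(s(202,188),(-118,-30,108)),(t(243,117),(-118,-30,108)),(t(300,164),(-118,30,108)),
(s(396,243),(-40,38,48)),(s(452,253),(-8,38,48)),(s(335,343),(-40,-38,48)),(s(397,354),(-8,-38,48)),
(t(178,320),(-8,38,48)),(t(215,303),(-40,38,48))]
W=[onz(o[0],o[1],p[2]/1000) for o,p in L]
def tr(q,p):
    c,n=np.cos(q[2]),np.sin(q[2]);return np.array([q[0]+c*p[0]/1e3-n*p[1]/1e3,q[1]+n*p[0]/1e3+c*p[1]/1e3])
r=least_squares(lambda q:np.ravel([tr(q,p)-w[:2] for w,(o,p) in zip(W,L)]),[.6,-.4,2],loss='soft_l1',f_scale=.004)
print("clamp",r.x);
for w,(o,p) in zip(W,L):print(p,w.round(3),((tr(r.x,p)-w[:2])*1e3).round(1))
# drive
D=np.array([onz(*t(u,v),.011)[:2] for u,v in[(440,301),(527,348),(451,456),(360,401)]])
print("drive",D.round(3),D.mean(0),[np.linalg.norm(D[i]-D[i-1]).round(3) for i in range(4)])
D2=np.array([onz(*s(u,v),.011)[:2] for u,v in[(257,107),(410,120),(402,183),(245,168)]])
print("drive(scene)",D2.round(3),D2.mean(0))
# pusher front top edge z=.0475, clamp coords
for o in(s(390,264),s(343,338),t(150,232),t(205,292)):
    w=onz(*o,.0475);c,n=np.cos(r.x[2]),np.sin(r.x[2]);d=w[:2]-r.x[:2];print("pusher",(c*d[0]+n*d[1])*1e3,(-n*d[0]+c*d[1])*1e3)
st=arm.get_state();from scipy.spatial.transform import Rotation as R
M=R.from_quat(st["eef_rot"]).as_matrix();print(M.round(3))
for n,p in(("mid",(27,0)),("grip",(-118,0)),("end",(-69,0))):print(n,tr(r.x,p))
E
python3 m.py
```

```text
clamp [0.52307338 0.19055482 2.30373306]
(-131, -52, 8) [0.654 0.128 0.008] [-4.3  0.1]
(-131, 52, 8) [0.574 0.056 0.008] [-1.9  2.6]
(-118, 30, 108) [0.583 0.084 0.108] [-3.8 -1.1]
(-118, -30, 108) [0.622 0.122 0.108] [2.4 0.9]
(-118, -30, 108) [0.621 0.12  0.108] [3.5 2.6]
(-118, 30, 108) [0.58  0.083 0.108] [-0.7 -0.3]
(-40, 38, 48) [0.52  0.136 0.048] [ 2.  -0.6]
(-8, 38, 48) [0.497 0.156 0.048] [3.3 2.9]
(-40, -38, 48) [0.583 0.193 0.048] [-5.  -6.3]
(-8, -38, 48) [0.559 0.213 0.048] [-2.7 -2.8]
(-8, 38, 48) [0.499 0.159 0.048] [0.7 0.4]
(-40, 38, 48) [0.513 0.136 0.048] [ 8.3 -0.3]
drive [[ 0.545 -0.015]
 [ 0.508 -0.071]
 [ 0.426 -0.014]
 [ 0.465  0.042]] [ 0.48598095 -0.01456284] [np.float64(0.098), np.float64(0.067), np.float64(0.1), np.float64(0.068)]
drive(scene) [[ 0.513 -0.064]
 [ 0.432 -0.01 ]
 [ 0.467  0.047]
 [ 0.545 -0.007]] [ 0.48930293 -0.00875087]
pusher -35.18924797937159 22.050963471047545
pusher -36.59979315620633 -40.51620270144873
pusher -39.06977448466055 -29.397637636987323
pusher -35.177508139916505 32.735894502030355
[[ 0.969  0.248 -0.   ]
 [ 0.248 -0.969  0.001]
 [-0.    -0.001 -1.   ]]
mid [0.50500889 0.21062156]
grip [0.60202189 0.10285571]
end [0.56923818 0.13927314]
```

Run:
```python
from h import *
S=arm.grab_frame("scene");T=arm.grab_frame("top")
print("cams",ray(S,(1,1))[0].round(3),ray(T,(1,1))[0].round(3))
for n,p in [("R edge",(428,228)),("edge low",(258,382))]: print(n,onz(T,p,0).round(3))
a,b=onz(T,(428,228),0),onz(T,(258,382),0)
n=np.cross(b-a,[0,0,1]);n/=np.linalg.norm(n);print("normal",n.round(3))
for nm,f,p in[("sash R",T,(535,2)),("sash mid",T,(310,152)),("sash L",T,(60,310)),("panel corner",T,(222,213)),("panel",T,(250,370)),("Lpost S",S,(212,60)),("Rpost S",S,(470,100)),("Rpost S up",S,(500,10))]:
    c,d=ray(f,p);k=((a-c)@n)/(d@n);print(nm,(c+d*k).round(3))
for nm,p in[("Lpost base",(215,178)),("Rpost base",(470,218)),("front beam R",(490,225)),("scope base",(320,345)),("rod",(288,320)),("monitor base",(430,300)),("mon base front",(400,305))]:print(nm,onz(S,p,0).round(3))
for z in(.05,.1,.15,.2,.25,.3):print(z,"scope tip",onz(S,(315,232),z).round(3),"scope low",onz(S,(325,310),z).round(3),"monstem",onz(S,(425,285),z).round(3))
```

```text
cams [0.852 0.737 0.597] [0.01  0.111 0.746]
R edge [ 0.552 -0.243  0.   ]
edge low [0.192 0.151 0.   ]
normal [ 0.738  0.675 -0.   ]
sash R [ 0.54  -0.23   0.546]
sash mid [0.248 0.089 0.524]
sash L [0.102 0.249 0.525]
panel corner [0.186 0.157 0.518]
panel [0.184 0.159 0.107]
Lpost S [ 0.515 -0.202  0.291]
Rpost S [0.156 0.19  0.286]
Rpost S up [0.15  0.197 0.446]
Lpost base [ 0.526 -0.196  0.   ]
Rpost base [0.072 0.208 0.   ]
front beam R [0.051 0.247 0.   ]
scope base [0.561 0.354 0.   ]
rod [0.582 0.286 0.   ]
monitor base [0.332 0.359 0.   ]
mon base front [0.388 0.344 0.   ]
0.05 scope tip [0.452 0.153 0.05 ] scope low [0.542 0.332 0.05 ] monstem [0.359 0.36  0.05 ]
0.1 scope tip [0.488 0.206 0.1  ] scope low [0.57  0.369 0.1  ] monstem [0.404 0.394 0.1  ]
0.15 scope tip [0.525 0.259 0.15 ] scope low [0.599 0.406 0.15 ] monstem [0.449 0.429 0.15 ]
0.2 scope tip [0.561 0.313 0.2  ] scope low [0.627 0.443 0.2  ] monstem [0.494 0.463 0.2  ]
0.25 scope tip [0.598 0.366 0.25 ] scope low [0.655 0.48  0.25 ] monstem [0.539 0.498 0.25 ]
0.3 scope tip [0.635 0.42  0.3  ] scope low [0.684 0.517 0.3  ] monstem [0.584 0.532 0.3  ]
```

Run:
```python
import cv2
a=cv2.imread("pics/scene0.png")[0:330,180:560]
cv2.imwrite("pics/zc.png",cv2.resize(a,None,fx=1.8,fy=1.8,interpolation=cv2.INTER_CUBIC))
```

```text
(no output)
```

View pics/zc.png

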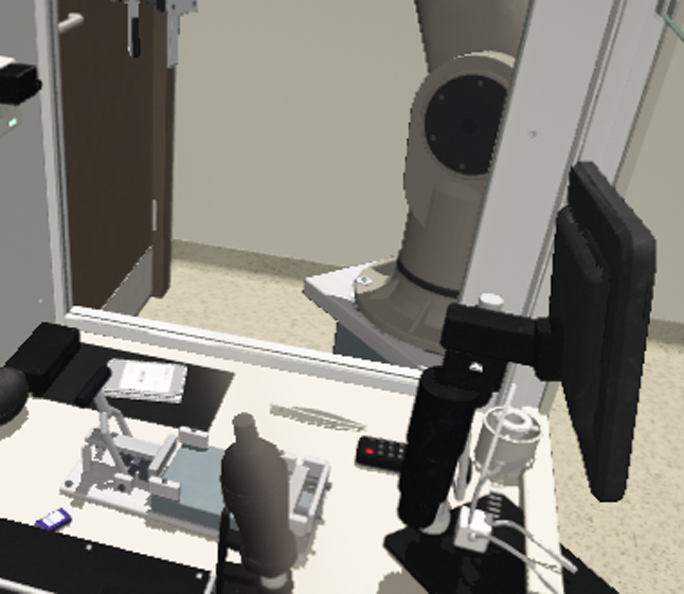

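The view shows a hood: front opening, sash edge at about z 0.53, posts near (0.53,-0.22) and (0.18,0.16), so I enter low between them. First a half-way move outside, turning the tool, to see how the joints respond.

carry_out(commands=[[[2.2,-2.6,0,0,0,-0.14,9.4],[4.4,-5.3,0,0,0,-0.28,9.4],[6.6,-7.9,0,0,0,-0.42,9.4],[8.8,-10.5,0,0,0,-0.56,9.4],[11,-13.1,0,0,0,-0.7,9.4],[13.2,-15.8,0,0,0,-0.84,9.4],[15.4,-18.4,0,0,0,-0.98,9.4],[17.5,-21,0,0,0,-1.1,9.4]]])

```text
clock: 1.3
position: [0.2853, -0.406, 0.2056]
eef_rot: [0.779, 0.627, -0.0, 0.0]
force: [-0.1, 0.7, 0.3]
finger_gap: 0.0944
grip_force: 0.0
```

Run:
```python
from h import *
s=arm.get_state()
for k in("clock","joint_positions","position","eef_rot","force"):print(k,np.round(s[k],3))
S=arm.grab_frame("scene");T=arm.grab_frame("top")
for z in(0,.1,.2,.3,.4):print(z,proj(S,(0,0,z)).round())
im=np.hstack([S["img"],T["img"]]);cv2.imwrite("pics/p1.png",cv2.resize(im,(800,300),interpolation=cv2.INTER_AREA))
```

```text
clock 1.3
joint_positions [ 1.039  0.145 -0.23   1.986  0.039  1.014  0.574]
position [ 0.285 -0.406  0.206]
eef_rot [ 0.779  0.627 -0.     0.   ]
force [-0.058  0.68   0.271]
0 [430. 169.]
0.1 [438. 135.]
0.2 [447.  97.]
0.3 [457.  55.]
0.4 [468.   9.]
```

View pics/p1.png

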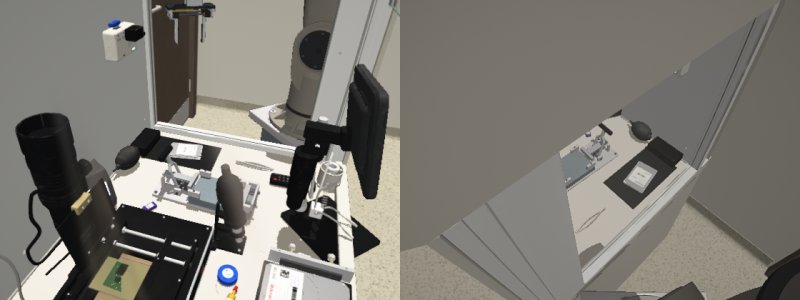

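```bash
cat > k.py <<'E'
import numpy as np
from scipy.spatial.transform import Rotation as R
A=lambda a,t:R.from_euler(a,t).as_matrix()
E3=np.array([0,0,1.])
def fk(q,s,P):
    b,z0,L1,L2,Lt,g=P
    M=A('z',s[0]*q[0]+b)@A('y',q[1]);e=np.array([0,0,z0])+M@E3*L1
    M=M@A('z',s[1]*q[2])@A('y',q[3]);w=e+M@E3*L2
    M=M@A('z',s[2]*q[4])@A('y',q[5]);t=w+M@E3*Lt
    return e,w,t,M@A('z',s[3]*q[6]+g)
E
python3 - <<'E'
from k import *
import itertools
from scipy.optimize import least_squares
D=[([1.17052403,.42673822,.07385895,1.60661195,-.03409734,1.11084225,-.067098],[.16735,-.65345,.20477],[.992151477,.125039983,-.00013564,-.000656]),
([1.039,.145,-.23,1.986,.039,1.014,.574],[.2853,-.406,.2056],[.779,.627,0,0])]
best=[]
for s in itertools.product((1,-1),repeat=4):
  for b in(-2.5,0,2.5):
   for g in (0,1.6,3.1,-1.6):
    def f(P):
        o=[]
        for q,p,h in D:
            e,w,t,M=fk(q,s,P);o+=list(t-p)+list((M-R.from_quat(h).as_matrix()).ravel()*.3)
        return np.r_[o,(P[1]-.28)*.01,(P[2]-.5)*.01,(P[3]-.5)*.01]
    r=least_squares(f,[b,.28,.5,.5,.3,g]);best.append((r.cost,s,r.x.round(4)))
best.sort(key=lambda x:x[0])
for x in best[:4]:print(x)
E
```

```text
(np.float64(7.471728623399729e-05), (-1, -1, -1, -1), array([-0.1067,  0.3175,  0.5848,  0.4852,  0.4318, -4.8197]))
(np.float64(7.47172862340133e-05), (-1, -1, -1, -1), array([-0.1067,  0.3175,  0.5848,  0.4852,  0.4318,  1.4635]))
(np.float64(7.471728623401351e-05), (-1, -1, -1, -1), array([-0.1067,  0.3175,  0.5848,  0.4852,  0.4318,  1.4635]))
(np.float64(7.47172862353169e-05), (-1, -1, -1, -1), array([-0.1067,  0.3175,  0.5848,  0.4852,  0.4318,  1.4635]))
```

```bash
cat > sim.py <<'E'
from k import *
S4=(-1,-1,-1,-1);P=np.array([-.1067,.3175,.5848,.4852,.4318,1.4635])
n=np.array([.738,.675,0])
def step(q,tp,TR):
    for _ in range(6):
        e,w,t,M=fk(q,S4,P)
        d=np.r_[tp-t,R.from_matrix(TR@M.T).as_rotvec()]
        J=np.zeros((6,7))
        for i in range(7):
            h=q.copy();h[i]+=1e-5;_,_,t2,M2=fk(h,S4,P)
            J[:3,i]=(t2-t)/1e-5;J[3:,i]=R.from_matrix(M2@M.T).as_rotvec()/1e-5
        q=q+np.linalg.pinv(J)@d
    return q
def clear(q):
    e,w,t,M=fk(q,S4,P);a,b=e@n-.243,w@n-.243
    x=None
    if a*b<0:
        c=e+(w-e)*a/(a-b);x=c.round(3)
    return e.round(2),w.round(2),x
def path(q,wps,N=20,show=True):
    _,_,t,M=fk(q,S4,P);yaw=np.arctan2(M[1,1],M[0,1])
    for p,y in wps:
        for k in range(1,N+1):
            yy=yaw+(y-yaw)*k/N
            TR=np.array([[np.sin(yy),np.cos(yy),0],[-np.cos(yy),np.sin(yy),0],[0,0,-1]])
            q=step(q,t+(np.array(p)-t)*k/N,TR)
        t,yaw=np.array(p),y
        if show:print(p,q.round(2),*clear(q))
    return q
E
python3 - <<'E'
from sim import *
q1=np.array([1.17052403,.42673822,.07385895,1.60661195,-.03409734,1.11084225,-.067098])
q=np.array([1.039,.145,-.23,1.986,.039,1.014,.574])
path(q1,[((.285,-.406,.2056),-.224)])
d=np.deg2rad
print(clear(q))
print('A');path(q,[((.38,-.21,.12),.6),((.487,-.012,.08),d(55)),((.487,-.012,.01),d(55)),((.487,-.012,.10),d(55)),((.505,.211,.1),d(42)),((.505,.211,.04),d(42)),((.63,.07,.15),d(42)),((.63,.07,.09),d(42))])
E
```

```text
Traceback (most recent call last):
  File "sim.py", line 26, in path
    q=step(q,t+(np.array(p)-t)*k/N,TR)
  File "sim.py", line 7, in step
    d=np.r_[tp-t,R.from_matrix(TR@M.T).as_rotvec()]
                 ~~~~~~~~~~~~~^^^^^^^^
  File "scipy/spatial/transform/_rotation.pyx", line 1143, in scipy.spatial.transform._rotation.Rotation.from_matrix
ValueError: Non-positive determinant (left-handed or null coordinate frame) in rotation matrix 0: [[-8.48613023e-01 -5.29013935e-01 -4.40498892e-04]
 [-5.29014036e-01  8.48612131e-01  1.26564658e-03]
 [ 2.95731976e-04 -1.30707427e-03  9.99999102e-01]].
```

```bash
sed -i 's/\[\[np.sin(yy),np.cos(yy),0\],\[-np.cos(yy)/[[-np.sin(yy),np.cos(yy),0],[np.cos(yy)/' sim.py
python3 - <<'E'
from sim import *
q1=np.array([1.17052403,.42673822,.07385895,1.60661195,-.03409734,1.11084225,-.067098])
q=np.array([1.039,.145,-.23,1.986,.039,1.014,.574])
path(q1,[((.285,-.406,.2056),-.224)])
d=np.deg2rad
print(clear(q))
print('A');path(q,[((.38,-.21,.12),.6),((.487,-.012,.08),d(55)),((.487,-.012,.01),d(55)),((.487,-.012,.10),d(55)),((.505,.211,.1),d(42)),((.505,.211,.04),d(42)),((.63,.07,.15),d(42)),((.63,.07,.09),d(42))])
E
```

```text
(0.285, -0.406, 0.2056) [ 1.04  0.15 -0.21  1.99  0.04  1.01  0.59] [ 0.04 -0.08  0.9 ] [ 0.28 -0.41  0.64] None
(array([ 0.03, -0.08,  0.9 ]), array([ 0.29, -0.4 ,  0.64]), None)
A
(0.38, -0.21, 0.12) [ 0.82  0.17 -0.47  2.2   0.11  0.79  0.88] [ 0.06 -0.08  0.89] [ 0.38 -0.21  0.55] None
(0.487, -0.012, 0.08) [ 0.42  0.34 -0.61  2.13  0.29  0.74  0.59] [ 0.17 -0.1   0.87] [ 0.49 -0.01  0.51] [ 0.369 -0.044  0.644]
(0.487, -0.012, 0.01) [ 0.34  0.46 -0.52  2.18  0.4   0.6   0.48] [ 0.23 -0.11  0.84] [ 0.49 -0.01  0.44] [ 0.379 -0.054  0.612]
(0.487, -0.012, 0.1) [ 0.44  0.31 -0.62  2.12  0.25  0.79  0.62] [ 0.15 -0.09  0.87] [ 0.49 -0.01  0.53] [ 0.367 -0.041  0.655]
(0.505, 0.211, 0.1) [-0.03  0.4  -0.6   1.99  0.3   0.84 -0.06] [ 0.23 -0.02  0.86] [0.5  0.21 0.53] [0.294 0.038 0.777]
(0.505, 0.211, 0.04) [-0.08  0.48 -0.55  2.03  0.37  0.72 -0.12] [ 0.27 -0.01  0.84] [0.5  0.21 0.47] [0.306 0.025 0.781]
(0.63, 0.07, 0.15) [ 0.21  0.46 -0.58  1.76  0.29  1.01  0.25] [ 0.25 -0.08  0.84] [0.63 0.07 0.58] [ 0.362 -0.035  0.764]
(0.63, 0.07, 0.09) [ 0.18  0.53 -0.55  1.81  0.34  0.9   0.21] [ 0.28 -0.08  0.82] [0.63 0.07 0.52] [ 0.37  -0.044  0.747]
```

carry_out(commands=[[[2.7,0.5,0.8,0,0,-0.12,9.4],[5.4,1,1.6,0,0,-0.24,9.4],[8.1,1.5,2.4,0,0,-0.36,9.4],[10.8,2,3.1,0,0,-0.48,9.4],[13.5,2.5,3.9,0,0,-0.6,9.4],[16.2,3,4.7,0,0,-0.72,9.4],[18.8,3.4,5.5,0,0,-0.82,9.4]]])

```text
clock: 2.28
position: [0.3595, -0.2305, 0.1503]
eef_rot: [0.465, 0.885, 0.0, 0.0]
force: [0.7, 0.3, -0.0]
finger_gap: 0.0941
grip_force: 0.0
```

Run:
```python
from h import *
from sim import clear
s=arm.get_state()
for k in("clock","joint_positions","position","eef_rot","force"):print(k,np.round(s[k],3))
print(clear(s["joint_positions"]))
S=arm.grab_frame("scene");T=arm.grab_frame("top")
for z in(.12,.25,.4,.55):print(z,proj(T,(s["position"][0],s["position"][1],z)).round())
im=np.hstack([S["img"][:300],T["img"][:300]]);im=T["img"];cv2.imwrite("pics/p2s.png",S["img"]);cv2.imwrite("pics/p2.png",im)
```

```text
clock 2.275
joint_positions [ 0.861  0.112 -0.466  2.17   0.066  0.872  0.958]
position [ 0.36 -0.23  0.15]
eef_rot [0.465 0.885 0.    0.   ]
force [ 0.74   0.254 -0.049]
(array([ 0.04, -0.05,  0.9 ]), array([ 0.37, -0.22,  0.59]), None)
0.12 [463. 274.]
0.25 [493. 234.]
0.4 [540. 170.]
0.55 [607.  72.]
```

View pics/p2.png

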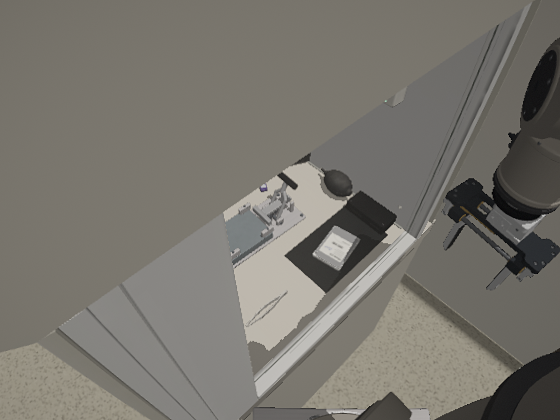

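```bash
cat > scan.py <<'E'
from sim import *
import sim
from scipy.optimize import least_squares
lo=np.array([-2.85,-.5,-1.23,.21,-1.02,.16,-2.73]);hi=np.array([2.85,2.14,1.37,2.46,4.16,2.05,2.73])
def TRy(y):return np.array([[-np.sin(y),np.cos(y),0],[np.cos(y),np.sin(y),0],[0,0,-1.]])
def ik(tp,TR,q3,q0):
    def f(q):
        e,w,t,M=fk(q,S4,sim.P);return np.r_[t-tp,R.from_matrix(TR@M.T).as_rotvec()*.5,(q[2]-q3)*.3]
    r=least_squares(f,np.clip(q0,lo+1e-3,hi-1e-3),bounds=(lo,hi));return r.x,r.cost
E
python3 - <<'E'
from scan import *
d=np.deg2rad
q0=np.array([.861,.112,-.466,2.17,.066,.872,.958])
for P in([-.1067,.3175,.5848,.4852,.4318,1.4635],[-.1067,.25,.5848,.4852,.3643,1.4635]):
  sim.P=np.array(P)
  for tp,y in(((.487,-.012,.01),d(55)),((.505,.211,.05),d(42)),((.63,.07,.09),d(42))):
    for q3 in(-1.2,-.9,-.6,0,.6,.9,1.3):
      best=None
      for k in range(12):
        rng=np.random.default_rng(k);x,c=ik(np.array(tp),TRy(y),q3,q0 if k==0 else rng.uniform(lo,hi))
        if c<1e-6:
            cz=clear(x);z=9 if cz[2] is None else cz[2][2]
            if best is None or z<best[0]:best=(z,x.round(2),cz)
      print(tp,q3,best)
E
```

```text
(0.487, -0.012, 0.01) -1.2 (np.float64(0.529), array([ 0.78,  0.76, -1.2 ,  2.18,  0.95,  0.9 , -0.06]), (array([ 0.25, -0.31,  0.74]), array([ 0.49, -0.01,  0.44]), array([ 0.419, -0.099,  0.529])))
(0.487, -0.012, 0.01) -0.9 (np.float64(0.568), array([ 0.61,  0.57, -0.9 ,  2.18,  0.71,  0.71,  0.18]), (array([ 0.24, -0.21,  0.81]), array([ 0.49, -0.01,  0.44]), array([ 0.402, -0.079,  0.568])))
(0.487, -0.012, 0.01) -0.6 (np.float64(0.603), array([ 0.4 ,  0.47, -0.6 ,  2.18,  0.46,  0.61,  0.42]), (array([ 0.23, -0.13,  0.84]), array([ 0.49, -0.01,  0.44]), array([ 0.384, -0.059,  0.603])))
(0.487, -0.012, 0.01) 0 (np.float64(0.684), array([-0.08,  0.41, -0.  ,  2.18,  0.  ,  0.55,  0.88]), (array([ 0.23, -0.01,  0.85]), array([ 0.49, -0.01,  0.44]), array([ 0.337, -0.008,  0.684])))
(0.487, -0.012, 0.01) 0.6 (9, array([-0.56,  0.47,  0.6 ,  2.18, -0.46,  0.61,  1.33]), (array([0.24, 0.12, 0.84]), array([ 0.49, -0.01,  0.44]), None))
(0.487, -0.012, 0.01) 0.9 (9, array([-0.78,  0.57,  0.9 ,  2.18, -0.71,  0.71,  1.57]), (array([0.25, 0.2 , 0.81]), array([ 0.49, -0.01,  0.44]), None
[... 5316 characters left out ...]
.1 ,  0.75]), array([0.63, 0.07, 0.45]), array([ 0.376, -0.051,  0.673])))
(0.63, 0.07, 0.09) 0 (np.float64(0.741), array([-0.22,  0.47, -0.  ,  1.81,  0.  ,  0.86,  0.52]), (array([0.26, 0.03, 0.77]), array([0.63, 0.07, 0.45]), array([0.299, 0.033, 0.741])))
(0.63, 0.07, 0.09) 0.6 (9, array([-0.65,  0.54,  0.6 ,  1.81, -0.38,  0.91,  0.85]), (array([0.26, 0.16, 0.75]), array([0.63, 0.07, 0.45]), None))
(0.63, 0.07, 0.09) 0.9 (9, array([-0.84,  0.64,  0.9 ,  1.81, -0.59,  0.99,  1.04]), (array([0.26, 0.23, 0.72]), array([0.63, 0.07, 0.45]), None))
(0.63, 0.07, 0.09) 1.3 (9, array([-1.02,  0.88,  1.3 ,  1.81, -0.91,  1.21,  1.3 ]), (array([0.28, 0.35, 0.62]), array([0.63, 0.07, 0.45]), None))
```

carry_out(commands=[[[1.2,2.3,1.8,0,0,-0.05,9.4],[2.3,4.6,3.5,0,0,-0.1,9.4],[3.5,6.9,5.3,0,0,-0.15,9.4],[4.6,9.2,7,0,0,-0.2,9.4]]])

```text
clock: 2.88
position: [0.4096, -0.1409, 0.08]
eef_rot: [0.376, 0.927, 0.0, 0.0]
force: [0.3, -0.1, 0.2]
finger_gap: 0.0938
grip_force: 0.0
```

```bash
cat > d.py <<'E'
import sys
from h import *
from sim import clear
s=arm.get_state()
for k in("clock","joint_positions","position","eef_rot","force","tau"):print(k,np.round(s[k],3).tolist())
q=s["joint_positions"];e,w,x=clear(q);print("e,w,x",e,w,x)
T=arm.grab_frame("top");old=cv2.imread("pics/top0.png")
m=(cv2.absdiff(T["img"],old).max(2)>25).astype(np.uint8);m=cv2.morphologyEx(m,cv2.MORPH_OPEN,np.ones((3,3)))
v,u=np.nonzero(m);ab=v<346-.654*u
print("changed above tan line",ab.sum(),"below",(~ab).sum(), (u[ab].min(),u[ab].max(),v[ab].min(),v[ab].max()) if ab.any() else "")
for p in(w,(e+w)/2,(e+3*w)/4):print("proj",p,proj(T,p).round())
cv2.imwrite(sys.argv[1],T["img"])
E
python3 d.py pics/t3.png
```

```text
clock 2.875
joint_positions [0.678, 0.25, -0.551, 2.217, 0.198, 0.719, 0.791]
position [0.41, -0.141, 0.08]
eef_rot [0.376, 0.927, 0.0, 0.0]
force [0.291, -0.1, 0.221]
tau [4.949, -62.27, -3.941, -32.068, -1.236, 0.974, 1.23]
e,w,x [ 0.1  -0.1   0.88] [ 0.42 -0.13  0.52] None
changed above tan line 0 below 29980 
proj [ 0.42 -0.13  0.52] [490.  60.]
proj [ 0.26  -0.115  0.7  ] [652. -54.]
proj [ 0.34   -0.1225  0.61  ] [551.  17.]
```

carry_out(commands=[[[0.2,1,0.2,0,0,-0.03,9.4],[0.4,2,0.4,0,0,-0.06,9.4],[0.6,3,0.6,0,0,-0.09,9.4]]])

```text
clock: 3.3
position: [0.4262, -0.1153, 0.0747]
eef_rot: [0.333, 0.943, -0.0, 0.0]
force: [0.2, 0.1, 0.5]
finger_gap: 0.0942
grip_force: 0.0
```

```bash
python3 d.py pics/t4.png
```

```text
clock 3.3
joint_positions [0.63, 0.277, -0.575, 2.203, 0.229, 0.717, 0.79]
position [0.426, -0.115, 0.075]
eef_rot [0.333, 0.943, -0.0, 0.0]
force [0.172, 0.091, 0.462]
tau [1.629, -60.463, -4.495, -32.069, -0.315, 0.102, 0.028]
e,w,x [ 0.12 -0.11  0.88] [ 0.44 -0.11  0.51] [ 0.429 -0.109  0.523]
changed above tan line 0 below 33782 
proj [ 0.44 -0.11  0.51] [466.  58.]
proj [ 0.28  -0.11   0.695] [626. -60.]
proj [ 0.36   -0.11    0.6025] [526.  14.]
```

View pics/t4.png

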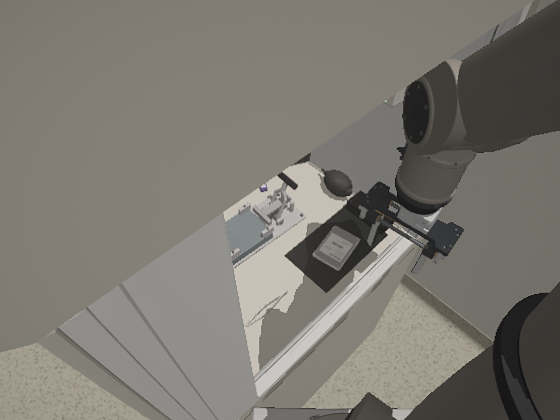

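The top view shows the forearm coming in from the upper right. The wrist cap is at about (418,110), which puts the wrist lower than my model had it, and the tube just meets the fascia line. I'll check with a finer difference whether it passes in front of the fascia.

Run:
```python
from h import *
a=cv2.imread("pics/t4.png").astype(int);b=cv2.imread("pics/top0.png").astype(int)
d=np.abs(a-b).max(2)
for u in(455,470,485,500,515,530,545):
    l=int(346-.654*u); print(u,l,"col diff",d[max(0,l-25):l+45:4,u].tolist(),"new",a[max(0,l-25):l+45:8,u,1].tolist())
s=arm.get_state();T=arm.grab_frame("top")
for z in(.36,.40,.44,.48):print(z,proj(T,(.427,-.113,z)).round())
```

```text
455 48 col diff [10, 11, 10, 10, 11, 11, 12, 11, 10, 28, 38, 44, 45, 42, 7, 31, 49, 49] new [123, 123, 124, 124, 116, 140, 147, 110, 60]
470 38 col diff [11, 11, 11, 10, 10, 10, 11, 11, 9, 10, 11, 37, 43, 45, 48, 48, 36, 45] new [123, 123, 123, 124, 114, 116, 66, 60, 60]
485 28 col diff [10, 10, 11, 10, 10, 11, 11, 11, 11, 10, 11, 35, 42, 10, 52, 48, 39, 48] new [121, 122, 122, 123, 114, 113, 66, 59, 60]
500 19 col diff [10, 9, 11, 11, 10, 11, 11, 10, 11, 56, 39, 44, 47, 41, 30, 19] new [120, 121, 122, 113, 111, 69, 60, 60]
515 9 col diff [11, 11, 10, 10, 10, 10, 11, 34, 64, 68, 49, 33, 33, 35] new [120, 120, 111, 110, 65, 59, 59]
530 0 col diff [10, 11, 9, 9, 3, 22, 38, 40, 42, 43, 41, 43] new [119, 96, 92, 63, 57, 58]
545 -10 col diff [10, 10, 30, 33, 37, 40, 42, 43, 42] new [106, 68, 61, 56, 57]
0.36 [434. 154.]
0.4 [443. 133.]
0.44 [453. 110.]
0.48 [463.  85.]
```

Run:
```python
from sim import *
import sim
from h import *
sim.P=np.array([-.1067,.25,.5848,.4852,.3643,1.4635])
T=arm.grab_frame("top");im=T["img"]
d=np.deg2rad
q=arm.get_state()["joint_positions"]
def show(q):
    e,w,t,M=fk(q,S4,sim.P)
    for k in(0.4,.6,.7,.8,.9,1):
        p=e+(w-e)*k
        u=proj(T,p+np.array([0,0,.0]));print("   k",k,"dot",round(p@n,3),"z",round(p[2],3),"px",u.round(),"above line by",round(346-.654*u[0]-u[1]))
show(q)
for wp in([((.487,-.012,.07),d(55)),((.487,-.012,.01),d(55))],[((.487,-.012,.1),d(55)),((.505,.211,.1),d(42))]):
    show(path(q,wp))
for x,y in((20,330),(35,330),(70,280),(120,240),(200,150),(10,300),(10,200),(300,100)):print((x,y),im[y,x])
```

```text
k 0.4 dot 0.108 z 0.666 px [634.   2.] above line by -70
   k 0.6 dot 0.155 z 0.593 px [543.  51.] above line by -60
   k 0.7 dot 0.179 z 0.556 px [512.  68.] above line by -56
   k 0.8 dot 0.202 z 0.52 px [486.  81.] above line by -53
   k 0.9 dot 0.225 z 0.483 px [466.  92.] above line by -51
   k 1 dot 0.249 z 0.447 px [450. 101.] above line by -49
(0.487, -0.012, 0.07) [ 0.41  0.36 -0.59  2.14  0.3   0.72  0.57] [ 0.18 -0.1   0.8 ] [ 0.49 -0.01  0.43] [ 0.371 -0.045  0.571]
(0.487, -0.012, 0.01) [ 0.34  0.45 -0.52  2.18  0.4   0.6   0.49] [ 0.23 -0.11  0.78] [ 0.49 -0.01  0.37] [ 0.378 -0.054  0.545]
   k 0.4 dot 0.199 z 0.615 px [502.  10.] above line by 8
   k 0.6 dot 0.25 z 0.535 px [437.  61.] above line by 0
   k 0.7 dot 0.275 z 0.495 px [413.  79.] above line by -4
   k 0.8 dot 0.3 z 0.455 px [394.  95.] above line by -6
   k 0.9 dot 0.326 z 0.414 px [378. 108.] above line by -9
   k 1 dot 0.351 z 0.374 px [364. 119.] above line by -11
(0.487, -0.012, 0.1) [ 0.44  0.31 -0.62  2.12  0.25  0.79  0.62] [ 0.15 -0.09  0.81] [ 0.49 -0.01  0.46] [ 0.367 -0.041  0.588]
(0.505, 0.211, 0.1) [-0.03  0.4  -0.6   1.99  0.3   0.84 -0.06] [ 0.23 -0.02  0.79] [0.51 0.21 0.46] [0.294 0.038 0.71 ]
   k 0.4 dot 0.299 z 0.659 px [337. -60.] above line by 186
   k 0.6 dot 0.371 z 0.594 px [278.  -5.] above line by 169
   k 0.7 dot 0.407 z 0.562 px [257.  15.] above line by 163
   k 0.8 dot 0.443 z 0.529 px [240.  32.] above line by 157
   k 0.9 dot 0.479 z 0.497 px [226.  45.] above line by 153
   k 1 dot 0.515 z 0.464 px [215.  57.] above line by 149
(20, 330) [114 123 127]
(35, 330) [116 125 129]
(70, 280) [118 127 130]
(120, 240) [119 128 132]
(200, 150) [120 129 133]
(10, 300) [115 124 127]
(10, 200) [116 124 129]
(300, 100) [119 129 133]
```

carry_out(commands=[[[0.2,1.2,0.2,0,0,-0.015,9.4],[0.3,2.3,0.3,0,0,-0.03,9.4],[0.5,3.5,0.5,0,0,-0.04,9.4],[0.7,4.6,0.5,0,0,-0.055,9.4],[0.8,5.8,0.5,0,0,-0.07,9.4]]])

```text
clock: 4.08
position: [0.4564, -0.0644, 0.0695]
eef_rot: [0.3, 0.954, 0.0, -0.0]
force: [0.3, 0.3, 0.2]
finger_gap: 0.0942
grip_force: 0.0
```

```bash
sed -i 's/>25)/>16)/' d.py; python3 d.py pics/t5.png
python3 - <<'E'
import cv2,numpy as np
a=cv2.imread("pics/t5.png").astype(int);b=cv2.imread("pics/top0.png").astype(int);d=np.abs(a-b).max(2)
for u in(400,420,440,460,480,500,520):
    l=int(346-.654*u); print(u,l,d[max(0,l-30):l+40:3,u].tolist(),a[max(0,l-30):l+40:5,u,1].tolist())
E
```

```text
clock 4.075
joint_positions [0.524, 0.321, -0.599, 2.166, 0.271, 0.726, 0.706]
position [0.456, -0.064, 0.069]
eef_rot [0.3, 0.954, 0.0, -0.0]
force [0.334, 0.265, 0.216]
tau [2.01, -64.696, -5.97, -31.548, -0.248, -0.083, 0.352]
e,w,x [ 0.15 -0.11  0.87] [ 0.47 -0.06  0.51] [ 0.395 -0.072  0.593]
changed above tan line 1502 below 41495 (np.int64(444), np.int64(529), np.int64(0), np.int64(55))
proj [ 0.47 -0.06  0.51] [421.  43.]
proj [ 0.31  -0.085  0.69 ] [571. -74.]
proj [ 0.39   -0.0725  0.6   ] [476.  -1.]
400 84 [10, 12, 12, 12, 12, 12, 11, 11, 10, 12, 11, 11, 15, 60, 60, 62, 38, 44, 45, 44, 45, 46, 44, 46] [126, 126, 126, 127, 127, 127, 127, 131, 67, 67, 67, 66, 67, 66]
420 71 [11, 12, 11, 12, 11, 11, 10, 11, 11, 10, 11, 10, 26, 45, 44, 45, 47, 45, 46, 46, 44, 26, 27, 27] [125, 126, 126, 126, 126, 127, 126, 118, 66, 64, 65, 64, 67, 87]
440 58 [11, 12, 11, 12, 11, 10, 11, 10, 11, 11, 11, 13, 46, 43, 44, 44, 46, 45, 43, 46, 45, 46, 45, 46] [125, 124, 125, 125, 125, 125, 126, 116, 65, 63, 63, 63, 64, 63]
460 45 [11, 11, 12, 10, 44, 45, 47, 50, 52, 52, 52, 53, 43, 43, 44, 44, 44, 45, 46, 46, 45, 46, 46, 46] [123, 124, 69, 69, 65, 64, 63, 64, 64, 64, 61, 63, 63, 62]
480 32 [11, 15, 36, 39, 44, 46, 49, 50, 50, 52, 53, 53, 44, 43, 44, 44, 45, 35, 43, 46, 49, 20, 10, 49] [122, 76, 72, 68, 63, 62, 62, 62, 63, 62, 61, 61, 62, 62]
500 19 [43, 45, 46, 48, 50, 51, 51, 52, 45, 45, 38, 43, 45, 45, 45, 45, 47, 42, 34, 26] [68, 65, 64, 60, 62, 61, 61, 62, 62, 61, 61, 61]
520 5 [51, 51, 52, 47, 42, 39, 60, 67, 69, 66, 31, 31, 33, 31, 30] [59, 59, 59, 60, 60, 60, 60, 60, 59]
```

Run:
```python
import cv2,numpy as np
b=cv2.imread("pics/top0.png").astype(int)
for f in("t4","t5"):
    a=cv2.imread(f"pics/{f}.png").astype(int);d=np.abs(a-b).max(2)
    print(f,[(u,int(np.argmax(d[:,u]>22)),int(346-.654*u)) for u in range(390,540,6)])
# exact tan line
print([(u,int(np.argmax(np.abs(np.diff(b[:,u,1]))>4))) for u in (330,360,390,420,450,480,510)])
```

```text
t4 [(390, 193, 90), (396, 175, 87), (402, 114, 83), (408, 85, 79), (414, 81, 75), (420, 77, 71), (426, 73, 67), (432, 69, 63), (438, 65, 59), (444, 61, 55), (450, 59, 51), (456, 59, 47), (462, 60, 43), (468, 57, 39), (474, 53, 36), (480, 49, 32), (486, 45, 28), (492, 41, 24), (498, 38, 20), (504, 34, 16), (510, 31, 12), (516, 26, 8), (522, 22, 4), (528, 18, 0), (534, 15, -3)]
t5 [(390, 97, 90), (396, 93, 87), (402, 89, 83), (408, 85, 79), (414, 81, 75), (420, 77, 71), (426, 73, 67), (432, 69, 63), (438, 65, 59), (444, 55, 55), (450, 41, 51), (456, 30, 47), (462, 22, 43), (468, 15, 39), (474, 10, 36), (480, 6, 32), (486, 2, 28), (492, 0, 24), (498, 0, 20), (504, 0, 16), (510, 0, 12), (516, 0, 8), (522, 0, 4), (528, 0, 0), (534, 0, -3)]
[(330, 138), (360, 117), (390, 96), (420, 193), (450, 56), (480, 35), (510, 15)]
```

The tube is clipped by the fascia line in the image, yet the arm tracks exactly and the force reads 0. So the arm isn't being obstructed there. I'll go on to the drive, watching the forces.

carry_out(commands=[[[0.2,2,0,0,0,0,9.4],[0.3,4,0,0,0,0,9.4],[0.5,6.1,0,0,0,0,9.4],[0.5,6.1,1.5,0,0,0,9.4],[0.5,6.1,3,0,0,0,9.4],[0.5,6.1,3.5,0,0,0,9.4]]])

```text
clock: 4.88
position: [0.4856, -0.0131, 0.033]
eef_rot: [0.301, 0.954, -0.0, -0.001]
force: [-0.4, 0.2, 0.8]
finger_gap: 0.0941
grip_force: 0.0
```

```bash
python3 d.py pics/t6.png
python3 - <<'E'
import cv2
a=cv2.imread("pics/t6.png")[130:300,230:450];from rig import arm
b=arm.grab_frame("scene")["img"][150:290,160:400]
import numpy as np
a=cv2.resize(a,(400,309));b=cv2.resize(b,(400,233));b=cv2.copyMakeBorder(b,0,76,0,0,0)
cv2.imwrite("pics/v6.png",np.hstack([a,b]))
E
```

```text
clock 4.875
joint_positions [0.377, 0.42, -0.571, 2.134, 0.357, 0.682, 0.524]
position [0.486, -0.013, 0.033]
eef_rot [0.301, 0.954, -0.0, -0.001]
force [-0.423, 0.193, 0.803]
tau [0.011, -72.29, -7.785, -29.687, 0.057, -0.059, -0.072]
e,w,x [ 0.21 -0.11  0.85] [ 0.5  -0.01  0.47] [ 0.378 -0.054  0.633]
changed above tan line 2343 below 47772 (np.int64(434), np.int64(529), np.int64(0), np.int64(62))
proj [ 0.5  -0.01  0.47] [373.  58.]
proj [ 0.355 -0.06   0.66 ] [500. -56.]
proj [ 0.4275 -0.035   0.565 ] [420.  15.]
```

View pics/v6.png

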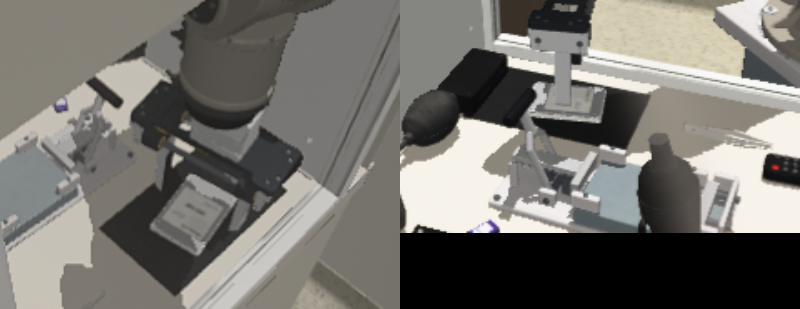

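The left half shows the fingers straddling the drive, at about (165,165) and (235,212) with the drive between them. I'll lower, grip and lift.

carry_out(commands=[[[0,0,1.4,0,0,0,9.4],[0,0,2.7,0,0,0,9.4],[0,0,2.7,0,0,0,6.6],[0,0,2.7,0,0,0,6.6],[0,0,2.7,0,0,0,6.6],[0,0,2.7,0,0,0,6.6],[0,0,0.7,0,0,0,6.6],[0,0,-1.8,0,0,0,6.6],[0,0,-4.7,0,0,0,6.6]]], force=20)

```text
clock: 6.1
position: [0.4865, -0.0124, 0.0822]
eef_rot: [0.301, 0.954, -0.0, -0.0]
force: [-0.2, -0.1, -1.5]
finger_gap: 0.0694
grip_force: 20.0
```

Run:
```python
from h import *
s=arm.get_state();print(s["clock"],s["position"],s["eef_rot"],s["force"],s["finger_gap"],s["grip_force"])
T=arm.grab_frame("top");S=arm.grab_frame("scene");cv2.imwrite("pics/t7.png",T["img"]);cv2.imwrite("pics/s7.png",S["img"])
# deck fit recheck: line of plate corner & guides y+ side from clean initial top image
b=cv2.imread("pics/top0.png")
h=cv2.cvtColor(b,cv2.COLOR_BGR2HSV);m=((h[...,0]>85)&(h[...,0]<115)&(h[...,1]>25)).astype(np.uint8);m[:, :215]=0;m[:190]=0;m[300:]=0
m=cv2.morphologyEx(m,cv2.MORPH_OPEN,np.ones((3,3)))
n,l,st,c=cv2.connectedComponentsWithStats(m);i=1+np.argmax(st[1:,4]);print(st[i],h[235,248])
```

```text
6.1 [ 0.48653925 -0.01241225  0.08217781] [ 3.00684186e-01  9.53723714e-01 -1.55453041e-05 -3.11680284e-04] [-0.24189484 -0.13977242 -1.48800117] 0.06938945511960583 19.996144473552704Traceback (most recent call last):
  File "<stdin>", line 8, in <module>
    return _wrapfunc(a, 'argmax', axis=axis, out=out, **kwds)
    return bound(*args, **kwds)
ValueError: attempt to get argmax of an empty sequence
```

Run:
```python
from h import *
S=arm.grab_frame("scene");T=arm.grab_frame("top")
q=[.52307,.19055,2.30373];c,n=np.cos(q[2]),np.sin(q[2])
W=lambda x,y,z:(q[0]+(c*x-n*y)/1e3,q[1]+(n*x+c*y)/1e3,z)
for nm,f,i in(("scene",S,cv2.imread("pics/scene0.png")),("top",T,cv2.imread("pics/top0.png"))):
  i=cv2.GaussianBlur(i,(3,3),.6)
  for x in(-4,4,12,20,28,36,44):
    ys=np.arange(-62,62.1,.5)
    p=np.array([proj(f,W(x,y,.03)) for y in ys],np.float32)
    v=cv2.remap(i,p[None,:,0],p[None,:,1],cv2.INTER_LINEAR)[0].astype(float)
    g=np.abs(np.gradient(v,axis=0)).sum(1)
    pk=[(float(ys[k]),round(float(g[k]))) for k in range(2,len(g)-2) if g[k]>6 and g[k]==g[k-2:k+3].max()]
    print(nm,x,pk)
```

```text
scene -4 [(-51.0, 24), (-50.5, 24), (-47.5, 10), (41.0, 8), (44.5, 22), (48.5, 6)]
scene 4 [(-50.5, 20), (-50.0, 20), (41.0, 8), (43.5, 18), (44.5, 18)]
scene 12 [(-52.5, 20), (-51.0, 22), (-50.5, 22), (18.5, 9), (20.0, 9), (22.5, 8), (24.0, 13), (25.5, 16), (29.0, 8), (29.5, 8), (32.0, 8), (35.5, 10), (38.0, 14), (41.5, 8), (43.5, 24), (48.5, 30), (52.0, 16), (54.5, 15), (55.0, 15), (58.5, 8)]
scene 20 [(-51.0, 24), (-5.5, 22), (-5.0, 22), (-3.5, 26), (-1.5, 20), (3.0, 7), (5.0, 10)]
scene 28 [(-51.5, 24), (-22.0, 24), (-21.5, 24), (-20.0, 26), (-18.0, 14), (-16.0, 12), (-14.5, 9)]
scene 36 [(-51.0, 12), (-50.5, 12), (-48.5, 7), (-44.5, 10), (-39.0, 10), (-37.5, 15), (-35.0, 27), (-33.0, 22)]
scene 44 [(-50.0, 18), (-49.5, 18), (-44.0, 18), (-41.0, 14)]
top -4 [(-50.0, 14), (-48.5, 14), (-47.5, 14), (-47.0, 14), (47.5, 14), (56.5, 24), (57.0, 24)]
top 4 [(-49.0, 15), (-48.5, 15), (48.0, 13), (56.5, 23)]
top 12 [(-49.0, 14), (-47.0, 10), (-46.5, 10), (47.0, 14), (47.5, 14), (56.5, 24), (61.0, 8)]
top 20 [(-50.0, 10), (-47.5, 12), (-46.0, 11), (47.0, 13), (57.5, 22)]
top 28 [(-53.0, 10), (-52.5, 10), (-52.0, 10), (-50.0, 8), (-48.0, 10), (-46.0, 8), (46.0, 10), (47.5, 12), (58.0, 25)]
top 36 [(46.5, 12), (47.0, 12), (48.5, 8), (57.5, 29)]
top 44 [(46.0, 12), (57.0, 26)]
```

carry_out(commands=[[[1.6,2.8,0,0,0,0.03,6.6],[3.2,5.6,0,0,0,0.06,6.6],[4.8,8.4,0,0,0,0.1,6.6]]])

```text
clock: 6.68
position: [0.4951, 0.0847, 0.0804]
eef_rot: [0.349, 0.937, -0.0, -0.001]
force: [0.1, -0.1, -0.9]
finger_gap: 0.0694
grip_force: 20.0
```

carry_out(commands=[[[1.6,2.8,0,0,0,0.035,6.6],[3.2,5.6,0,0,0,0.07,6.6],[4.8,8.4,0,0,0,0.1,6.6],[6.44,11.1,0,0,0,0.134,6.6],[6.44,11.1,0,0,0,0.134,6.6]]])

```text
clock: 7.3
position: [0.5186, 0.2125, 0.0803]
eef_rot: [0.409, 0.913, 0.0, -0.001]
force: [-0.8, 0.5, -1.5]
finger_gap: 0.0693
grip_force: 20.0
```

carry_out(commands=[[[0.76,-0.96,0.5,0,0,0,6.6],[0.76,-0.96,1.5,0,0,0,6.6],[0.76,-0.96,2.2,0,0,0,6.6]]])

```text
clock: 7.68
position: [0.5069, 0.2084, 0.0586]
eef_rot: [0.41, 0.912, -0.0, -0.0]
force: [0.1, -0.7, -0.8]
finger_gap: 0.0697
grip_force: 20.0
```

Run:
```python
from h import *
s=arm.get_state();print(s["clock"],s["position"],s["eef_rot"],s["force"])
S=arm.grab_frame("scene");T=arm.grab_frame("top");cv2.imwrite("pics/s8.png",S["img"]);cv2.imwrite("pics/t8.png",T["img"])
q=[.52307,.19055,2.30373];c,n=np.cos(q[2]),np.sin(q[2])
d=s["position"][:2]-np.array(q[:2]);print("TCP in clamp fit",(c*d[0]+n*d[1])*1e3,(-n*d[0]+c*d[1])*1e3)
a=cv2.resize(S["img"][215:315,215:375],None,fx=3.2,fy=3.2,interpolation=cv2.INTER_CUBIC)
b=cv2.resize(T["img"][165:285,215:315],None,fx=2.8,fy=2.8,interpolation=cv2.INTER_CUBIC)
h=max(a.shape[0],b.shape[0]);P=lambda i:cv2.copyMakeBorder(i,0,h-i.shape[0],0,0,0)
o=np.hstack([P(a),P(b)]);print(o.shape);cv2.imwrite("pics/v8.png",o)
```

```text
7.675 [0.50687275 0.20835613 0.05862201] [ 4.10322853e-01  9.11940243e-01 -3.76148143e-04 -8.83317169e-05] [ 0.05349608 -0.7478024  -0.7860082 ]
TCP in clamp fit 24.070595825024217 0.12478778206934278
(336, 792, 3)
```

View pics/v8.png

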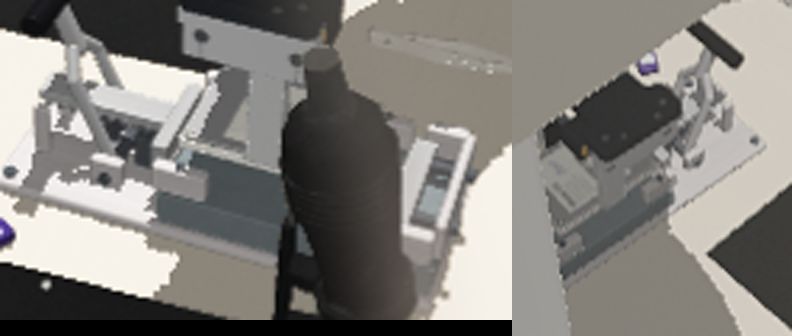

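The view shows the drive over the deck between the guide pairs, held level, with the pusher at about (185,115) in the left half. Next I measure the camera bias on the drive's own edges, since its robot-frame position is known, to fix the lateral target.

Run:
```python
from h import *
s=arm.get_state();print(s["position"])
S=arm.grab_frame("scene");T=arm.grab_frame("top")
q=[.52307,.19055,2.30373];c,n=np.cos(q[2]),np.sin(q[2])
W=lambda x,y,z:(q[0]+(c*x-n*y)/1e3,q[1]+(n*x+c*y)/1e3,z)
for nm,f,i in(("scene",S,S["img"]),("top",T,T["img"])):
  i=cv2.GaussianBlur(i,(3,3),.6)
  for z in(.0636,.0546):
   for x in(-18,-12,-6,0,6,46,54):
    ys=np.arange(-46,46.1,.5)
    p=np.array([proj(f,W(x,y,z)) for y in ys],np.float32)
    v=cv2.remap(i,p[None,:,0],p[None,:,1],cv2.INTER_LINEAR)[0].astype(float)
    g=np.abs(np.gradient(v,axis=0)).sum(1)
    pk=[(float(ys[k]),round(float(g[k]))) for k in range(2,len(g)-2) if g[k]>8 and g[k]==g[k-2:k+3].max() and abs(ys[k])>27]
    print(nm,z,x,pk)
```

```text
[0.50684023 0.2086277  0.05852254]
scene 0.0636 -18 [(-42.5, 10), (-38.0, 22), (-32.0, 8), (-28.5, 12), (30.0, 10), (31.5, 12)]
scene 0.0636 -12 [(-38.5, 21), (-38.0, 21), (-34.0, 12), (31.0, 12)]
scene 0.0636 -6 [(-38.5, 23), (-28.5, 10)]
scene 0.0636 0 [(-38.0, 26), (-35.0, 14), (-29.5, 18)]
scene 0.0636 6 [(-44.5, 28), (-39.5, 20), (-38.0, 21), (-30.0, 16), (-29.0, 16)]
scene 0.0636 46 [(38.5, 10), (41.5, 12), (44.0, 8)]
scene 0.0636 54 [(35.5, 17), (37.0, 18)]
scene 0.0546 -18 [(-38.0, 14), (-35.0, 28), (-28.0, 22), (42.5, 14)]
scene 0.0546 -12 [(-36.0, 26), (-34.5, 26), (-28.5, 22)]
scene 0.0546 -6 [(-36.5, 36), (-35.0, 34), (-29.5, 19), (-29.0, 19)]
scene 0.0546 0 [(-36.0, 32), (-28.0, 18), (-27.5, 18)]
scene 0.0546 6 [(-36.0, 36), (-28.5, 16)]
scene 0.0546 46 []
scene 0.0546 54 [(44.5, 19)]
top 0.0636 -18 []
top 0.0636 -12 [(41.5, 10)]
top 0.0636 -6 [(-45.0, 32), (42.0, 11)]
top 0.0636 0 [(-43.5, 33), (42.5, 12)]
top 0.0636 6 [(42.5, 12)]
top 0.0636 46 [(29.5, 10), (35.5, 10), (41.0, 14), (41.5, 14)]
top 0.0636 54 [(28.5, 8), (29.0, 8), (35.5, 9), (36.0, 9), (36.5, 9), (40.5, 12), (42.0, 13)]
top 0.0546 -18 []
top 0.0546 -12 [(37.0, 10), (41.5, 10)]
top 0.0546 -6 [(37.5, 13)]
top 0.0546 0 [(37.0, 11), (39.0, 9)]
top 0.0546 6 [(38.0, 10)]
top 0.0546 46 [(36.5, 12)]
top 0.0546 54 [(36.0, 12), (37.5, 12)]
```

carry_out(commands=[[[0.2,0.17,0,0,0,0,6.6],[0.2,0.17,0.5,0,0,0,6.6],[0.2,0.17,1.0,0,0,0,6.6],[0.2,0.17,1.5,0,0,0,6.6],[0.2,0.17,1.9,0,0,0,6.6]]])

```text
clock: 8.5
position: [0.507, 0.212, 0.04]
eef_rot: [0.41, 0.912, -0.0, -0.0]
force: [0.8, -0.9, -0.9]
finger_gap: 0.0694
grip_force: 20.0
```

carry_out(commands=[[[0,0,0.3,0,0,0,6.6],[0,0,0.55,0,0,0,6.6],[0,0,0.55,0,0,0,6.6]]])

```text
clock: 8.88
position: [0.5071, 0.2119, 0.0354]
eef_rot: [0.41, 0.912, -0.0, 0.0]
force: [-4.0, -1.4, 7.5]
finger_gap: 0.0694
grip_force: 20.0
```

carry_out(commands=[[[0,0,0.5,0,0,0,9],[0,0,0.5,0,0,0,9],[0,0,-1,0,0,0,9],[0,0,-4,0,0,0,9],[0,0,-8,0,0,0,5],[0,0,-12,0,0,0,0]]])

```text
clock: 9.62
position: [0.5067, 0.212, 0.1569]
eef_rot: [0.41, 0.912, 0.0, -0.0]
force: [0.3, 0.4, -0.3]
finger_gap: 0.0735
grip_force: 0.0
```

```bash
cat > c.py <<'E'
from h import *
q=[.52307,.19055,2.30373];c,n=np.cos(q[2]),np.sin(q[2])
W=lambda x,y,z:(q[0]+(c*x-n*y)/1e3,q[1]+(n*x+c*y)/1e3,z)
def CL(w):
    d=np.array(w[:2])-np.array(q[:2]);return ((c*d[0]+n*d[1])*1e3).round(1),((-n*d[0]+c*d[1])*1e3).round(1)
def trans(f,i,a,b,N=300,th=8):
    a,b=np.array(a,float),np.array(b,float);k=np.linspace(0,1,N)
    pts=[a+(b-a)*t for t in k]
    p=np.array([proj(f,W(*P[:2],P[2]/1e3)) for P in pts],np.float32)
    i=cv2.GaussianBlur(i,(3,3),.6)
    v=cv2.remap(i,p[None,:,0],p[None,:,1],cv2.INTER_LINEAR)[0].astype(float)
    g=np.abs(np.gradient(v,axis=0)).sum(1)
    return [(pts[j].round(1).tolist(),round(float(g[j]))) for j in range(2,N-2) if g[j]>th and g[j]==g[j-2:j+3].max()], v
E
python3 - <<'E'
from c import *
s=arm.get_state();print(s["clock"],s["position"],s["force"],s["finger_gap"],CL(s["position"]))
S=arm.grab_frame("scene");T=arm.grab_frame("top");cv2.imwrite("pics/s9.png",S["img"]);cv2.imwrite("pics/t9.png",T["img"])
for nm,f in(("scene",S),("top",T)):
    for x in(-18,-6,6,40): print(nm,"y@x",x,[(a[1],g) for a,g in trans(f,f["img"],(x,-48,39),(x,48,39))[0]])
    for y in(-20,-10,0,10): print(nm,"x@y",y,[(a[0],g) for a,g in trans(f,f["img"],(-48,y,39),(-8,y,39))[0]])
E
```

```text
9.625 [0.50670957 0.21199334 0.1569415 ] [ 0.32600521  0.35291969 -0.29907304] 0.07349415946627534 (np.float64(26.9), np.float64(-2.2))
scene y@x -18 [(-42.5, 18), (-41.6, 20), (-40.6, 20), (-38.7, 12), (-37.7, 11), (31.9, 12), (33.2, 13), (34.2, 10), (34.5, 10), (43.5, 10), (45.8, 20), (46.1, 20), (47.0, 16), (47.4, 16)]
scene y@x -6 [(-43.8, 12), (-42.5, 12), (-38.7, 8), (-38.4, 8), (-36.4, 12), (-35.5, 12), (30.7, 8), (36.4, 8), (37.7, 9), (38.7, 10), (39.7, 10)]
scene y@x 6 [(-46.7, 21), (-45.8, 22), (-38.4, 13), (-37.1, 12), (-30.0, 14), (-29.1, 14), (-28.1, 14), (26.8, 11), (27.8, 12), (32.6, 26), (33.6, 26), (33.9, 26), (34.8, 26), (36.1, 12), (37.4, 10), (37.7, 10)]
scene y@x 40 []
scene x@y -20 [(-42.4, 8), (-41.7, 9), (-41.2, 14), (-40.6, 14), (-39.8, 14)]
scene x@y -10 [(-43.1, 9), (-42.9, 9), (-42.2, 10), (-42.1, 10), (-41.4, 14), (-40.6, 14), (-40.5, 14), (-39.8, 14), (-37.3, 10), (-36.6, 12), (-36.5, 12), (-35.7, 14), (-35.0, 14), (-34.4, 13), (-33.8, 10), (-33.7, 10)]
scene x@y 0 [(-43.1, 8), (-42.1, 10), (-41.2, 16), (-40.2, 16), (-39.4, 14), (-36.8, 13), (-36.0, 14), (-35.3, 13), (-34.4, 12), (-33.8, 9), (-33.6, 9), (-32.5, 8), (-31.7, 8)]
scene x@y 10 [(-42.2, 9), (-42.1, 9), (-42.0, 9), (-41.8, 9), (-41.7, 9), (-40.9, 14), (-40.4, 14), (-40.0, 14), (-39.4, 10), (-37.0, 12), (-36.5, 11), (-36.1, 14), (-36.0, 14), (-35.2, 12), (-34.2, 10)]
top y@x -18 [(39.7, 8), (41.3, 10), (42.5, 9), (42.9, 9), (43.2, 9)]
top y@x -6 [(-47.0, 9), (-45.4, 10), (-43.5, 15), (-42.5, 14), (-40.9, 11), (-35.5, 9), (35.8, 8), (38.0, 11), (38.4, 11), (39.7, 10), (40.0, 10), (40.3, 10)]
top y@x 6 [(-43.8, 12), (-41.9, 17), (-40.9, 17), (27.1, 10)]
top y@x 40 [(38.7, 8)]
top x@y -20 []
top x@y -10 []
top x@y 0 []
top x@y 10 []
```

Run:
```python
from c import *
S=arm.grab_frame("scene")
for p in((150,265),(115,285),(165,250),(75,200),(105,225),(180,220)):
    print(p,[ (z,onz(S,p,z)[:2].round(3).tolist()) for z in(0,.1,.2)])
for z in(.1,.25,.4):print(z,proj(S,(.623,.079,z)).round(),proj(S,(.689,.138,z)).round())
```

```text
(150, 265) [(0, [0.754, 0.05]), (0.1, [0.77, 0.165]), (0.2, [0.787, 0.28])]
(115, 285) [(0, [0.825, 0.076]), (0.1, [0.83, 0.187]), (0.2, [0.834, 0.297])]
(165, 250) [(0, [0.716, 0.019]), (0.1, [0.738, 0.14]), (0.2, [0.761, 0.26])]
(75, 200) [(0, [0.852, -0.243]), (0.1, [0.852, -0.079]), (0.2, [0.852, 0.086])]
(105, 225) [(0, [0.808, -0.116]), (0.1, [0.815, 0.027]), (0.2, [0.822, 0.17])]
(180, 220) [(0, [0.658, -0.064]), (0.1, [0.691, 0.07]), (0.2, [0.723, 0.204])]
0.1 [217. 213.] [193. 241.]
0.25 [212. 140.] [185. 164.]
0.4 [207.  49.] [175.  66.]
```

carry_out(commands=[[[-3,0.1,0,0,0,0,0],[-6.5,0.1,0,0,0,0,0],[-10,0.1,0,0,0,0,0],[-13.5,0.1,0,0,0,0,0],[-17.7,0.1,0,0,0,0,0],[-17.7,0.1,2,0,0,0,0],[-17.7,0.1,4,0,0,0,0],[-17.7,0.1,6.3,0,0,0,0],[-17.7,0.1,6.3,0,0,0,0]]])

```text
clock: 10.9
position: [0.6231, 0.0812, 0.0897]
eef_rot: [0.409, 0.912, -0.001, -0.002]
force: [-0.3, -0.6, -0.5]
finger_gap: 0.0004
grip_force: 0.0
```

```bash
cat > r.py <<'E'
from c import *
import sys
s=arm.get_state();print(s["clock"],s["position"].round(4),s["force"].round(1),s["finger_gap"],CL(s["position"]))
S=arm.grab_frame("scene");cv2.imwrite(sys.argv[1],S["img"])
# pusher top face (z=47.5): front edge along x at several y ; jaw similarly
for y in(-22,-15,-8,12,18):
    p,v=trans(S,S["img"],(-60,y,47.5),(10,y,47.5),N=200,th=6);print(y,[(a[0],g) for a,g in p])
E
python3 r.py pics/s10.png; cp pics/s10.png pics/base.png
```

```text
10.9 [0.6231 0.0812 0.0897] [-0.3 -0.6 -0.5] 0.0003999880708434265 (np.float64(-148.2), np.float64(-1.2))
-22 [(-58.9, 7), (-46.6, 12), (-45.2, 12), (-41.0, 18), (-40.7, 18), (-37.1, 30), (-31.9, 8), (-31.5, 8), (-28.7, 8), (-28.3, 8), (-24.1, 24), (-23.1, 26), (-22.0, 22), (-1.6, 13), (-0.9, 13), (-0.6, 13)]
-15 [(-39.9, 9), (-37.1, 16), (-32.6, 8), (-29.0, 12), (-23.8, 37), (-22.7, 38), (-1.3, 12)]
-8 [(-32.6, 7), (-32.2, 7), (-28.7, 11), (-23.4, 34), (-1.3, 12), (-0.9, 12)]
12 [(-47.3, 9), (-46.6, 9), (-32.9, 10), (-29.0, 12), (-28.7, 12), (-13.6, 18), (-11.8, 28), (-10.8, 28), (-9.3, 8), (-9.0, 8), (-2.0, 12), (-1.6, 12), (-1.3, 12), (-0.9, 12), (-0.6, 12)]
18 [(-47.3, 9), (-35.0, 8), (-34.0, 9), (-32.9, 9), (-28.7, 9), (-17.4, 8), (-13.6, 8), (-9.3, 26), (-1.3, 7)]
```

carry_out(commands=[[[1,0,0,0,0,0,0],[1.5,0,0,0,0,0,0],[1.5,0,0,0,0,0,0]]])

```text
clock: 11.32
position: [0.6153, 0.0921, 0.0927]
eef_rot: [0.41, 0.912, 0.0, 0.0]
force: [0.4, -0.1, -0.9]
finger_gap: 0.0006
grip_force: 0.0
```

carry_out(commands=[[[0.4,0,0,0,0,0,0],[0.4,0,0,0,0,0,0]]])

```text
clock: 11.58
position: [0.6132, 0.0942, 0.0925]
eef_rot: [0.41, 0.912, 0.0, 0.001]
force: [3.1, -3.2, 3.1]
finger_gap: 0.0005
grip_force: 2.0
```

carry_out(commands=[[[1.2,0,0,0,0,0,0],[2.4,0,0,0,0,0,0],[3.6,0,0,0,0,0,0],[4.5,0,0,0,0,0,0],[4.5,0,0,0,0,0,0]]])

```text
clock: 12.2
position: [0.5828, 0.1285, 0.0923]
eef_rot: [0.41, 0.912, 0.0, 0.0]
force: [3.1, -3.2, 2.6]
finger_gap: 0.0004
grip_force: 1.9
```

```bash
python3 r.py pics/s11.png
```

```text
12.2 [0.5828 0.1285 0.0923] [ 3.1 -3.2  2.6] 0.0004213673333980067 (np.float64(-86.1), np.float64(-2.9))
-22 [(-44.2, 8), (-43.8, 8), (-42.8, 8), (0.2, 16), (0.5, 16)]
-15 [(-26.2, 6), (-0.6, 15), (0.5, 15), (2.3, 8)]
-8 [(-0.6, 14), (0.5, 14)]
12 [(-59.3, 7), (-37.1, 8), (-36.4, 8), (-2.0, 8), (-0.2, 16), (0.9, 15)]
18 [(-55.4, 32), (-37.8, 8), (-36.8, 9), (-17.4, 6)]
```

carry_out(commands=[[[-1.5,0,0,0,0,0,0],[-3,0,0,0,0,0,0],[-4.5,0,0,0,0,0,0],[-5.5,0,0,0,0,0,0],[-5.5,0,0,0,0,0,0]]])

```text
clock: 12.88
position: [0.6197, 0.0864, 0.0918]
eef_rot: [0.41, 0.912, 0.0, -0.0]
force: [-1.1, 0.8, 0.3]
finger_gap: 0.0005
grip_force: 0.0
```

```bash
python3 r.py pics/s12.png
python3 - <<'E'
from c import *
S=arm.grab_frame("scene")
a=cv2.imread("pics/base.png").astype(int)
for f in("s11","s12"):
    b=cv2.imread(f"pics/{f}.png").astype(int);d=np.abs(a-b).max(2)>30
    v,u=np.nonzero(d[235:300,240:330]);print(f,d[225:300,240:330].sum(),d[195:235,215:245].sum(), (u.min()+240,u.max()+240,v.min()+235,v.max()+235) if len(u) else "")
# row profile along pusher mid at y=-12: print grey along x for base and s12
for f in("base","s12"):
    i=cv2.imread(f"pics/{f}.png")
    for y in(-14,-24):
        _,v=trans(S,i,(-60,y,47.5),(0,y,47.5),N=61);print(f,y,v.mean(1).astype(int).tolist())
E
```

```text
12.875 [0.6197 0.0864 0.0918] [-1.1  0.8  0.3] 0.0005139479522390993 (np.float64(-142.0), np.float64(-2.2))
-22 [(-58.9, 7), (-45.6, 12), (-43.1, 8), (-36.1, 20), (-34.3, 28), (-34.0, 28), (-33.6, 28), (-29.7, 35), (-29.4, 35), (-21.7, 36), (-0.9, 12), (-0.6, 12)]
-15 [(-32.6, 20), (-32.2, 20), (-29.4, 32), (-22.4, 34), (-0.9, 12), (-0.6, 12)]
-8 [(-29.7, 6), (-29.4, 6), (-22.0, 32), (-21.7, 32), (-0.9, 14), (0.2, 14), (1.6, 7)]
12 [(-39.6, 10), (-38.9, 10), (-8.3, 26), (-2.0, 12), (-0.2, 13), (0.9, 12)]
18 [(-39.6, 8), (-39.2, 8), (-17.4, 7), (-4.1, 28), (-3.7, 28)]
s11 1317 658 (np.int64(240), np.int64(304), np.int64(235), np.int64(299))
s12 267 128 (np.int64(242), np.int64(299), np.int64(235), np.int64(299))
base -14 [114, 114, 115, 116, 117, 116, 116, 115, 114, 114, 114, 112, 110, 106, 102, 101, 101, 102, 103, 107, 112, 113, 114, 104, 92, 90, 89, 94, 101, 107, 109, 101, 91, 85, 85, 101, 123, 159, 188, 200, 204, 203, 203, 203, 203, 203, 203, 203, 203, 203, 203, 203, 203, 203, 203, 203, 206, 210, 219, 230, 241]
base -24 [63, 60, 57, 56, 58, 60, 63, 63, 61, 60, 58, 59, 64, 74, 87, 99, 113, 129, 150, 166, 180, 178, 166, 134, 103, 94, 88, 93, 99, 105, 108, 103, 100, 101, 110, 128, 149, 167, 183, 195, 201, 203, 203, 203, 203, 203, 203, 203, 203, 203, 203, 203, 203, 203, 203, 203, 205, 210, 219, 230, 240]
s12 -14 [115, 115, 116, 117, 118, 118, 117, 115, 114, 114, 116, 117, 118, 117, 115, 115, 115, 116, 117, 113, 110, 105, 101, 102, 104, 108, 118, 132, 147, 147, 144, 123, 102, 92, 88, 94, 105, 130, 157, 183, 197, 202, 203, 203, 203, 203, 203, 203, 203, 203, 203, 203, 203, 203, 203, 203, 204, 207, 213, 222, 233]
s12 -24 [62, 60, 57, 56, 57, 58, 59, 59, 59, 58, 56, 54, 52, 54, 59, 69, 82, 94, 107, 111, 114, 114, 114, 126, 142, 163, 181, 196, 204, 191, 169, 133, 105, 93, 87, 89, 100, 122, 151, 181, 196, 201, 203, 203, 203, 203, 203, 203, 203, 203, 203, 203, 203, 204, 203, 203, 204, 207, 214, 224, 235]
```

carry_out(commands=[[[1,0,0,0,0,0,0],[2.2,0,0,0,0,0,0],[3.4,0,0,0,0,0,0],[4.6,0,0,0,0,0,0],[5.5,0,0,0,0,0,0],[5.5,0,0,0,0,0,0],[4,0,0,0,0,0,0],[2.5,0,0,0,0,0,0],[1,0,0,0,0,0,0],[0,0,0,0,0,0,0],[0,0,0,0,0,0,0]]])

```text
clock: 14.35
position: [0.6196, 0.0864, 0.0918]
eef_rot: [0.411, 0.912, 0.0, -0.0]
force: [0.3, 0.6, -0.4]
finger_gap: 0.0007
grip_force: 0.0
```

```bash
cat > p.py <<'E'
from c import *
s=arm.get_state();print(s["clock"],s["force"].round(1),CL(s["position"]))
S=arm.grab_frame("scene")
for y in(-14,-24):
    _,v=trans(S,S["img"],(-50,y,47.5),(10,y,47.5),N=61);print(y,v.mean(1).astype(int).tolist())
for y in(-10,10):
    _,v=trans(S,S["img"],(-50,y,39),(10,y,39),N=61);print("z39",y,v.mean(1).astype(int).tolist())
E
python3 p.py
```

```text
14.35 [ 0.3  0.6 -0.4] (np.float64(-142.0), np.float64(-2.1))
-14 [117, 118, 119, 118, 117, 116, 115, 117, 119, 118, 118, 116, 114, 114, 114, 116, 118, 123, 130, 150, 171, 190, 204, 209, 211, 210, 205, 190, 166, 131, 105, 93, 89, 94, 109, 132, 159, 186, 197, 203, 204, 203, 203, 203, 203, 203, 203, 203, 203, 203, 203, 203, 203, 203, 204, 208, 215, 225, 237, 245, 250]
-24 [56, 54, 52, 54, 59, 68, 82, 94, 107, 112, 116, 114, 111, 110, 109, 113, 117, 127, 139, 160, 181, 197, 207, 210, 211, 211, 206, 194, 169, 135, 110, 94, 89, 90, 105, 127, 157, 184, 195, 202, 203, 203, 203, 203, 203, 203, 203, 203, 203, 203, 203, 203, 203, 203, 204, 207, 212, 224, 236, 244, 250]
z39 -10 [105, 109, 108, 108, 109, 109, 111, 111, 108, 105, 106, 108, 111, 116, 126, 142, 163, 183, 198, 206, 210, 211, 210, 203, 188, 161, 127, 103, 89, 88, 92, 109, 133, 162, 191, 199, 203, 203, 203, 203, 203, 203, 203, 203, 203, 203, 203, 203, 203, 203, 203, 204, 207, 212, 222, 234, 243, 249, 251, 252, 252]
z39 10 [104, 103, 103, 103, 103, 103, 103, 103, 104, 103, 103, 103, 103, 103, 102, 101, 101, 102, 109, 121, 145, 170, 188, 198, 186, 167, 130, 102, 94, 89, 96, 108, 134, 162, 182, 195, 199, 202, 202, 202, 202, 202, 202, 202, 202, 202, 202, 202, 203, 203, 202, 203, 205, 210, 220, 231, 243, 248, 251, 251, 251]
```

carry_out(commands=[[[1,0,0,0,0,0,0],[2.2,0,0,0,0,0,0],[3.4,0,0,0,0,0,0],[4.6,0,0,0,0,0,0],[5.5,0,0,0,0,0,0],[5.5,0,0,0,0,0,0],[4,0,0,0,0,0,0],[2.5,0,0,0,0,0,0],[1,0,0,0,0,0,0],[0,0,0,0,0,0,0],[0,0,0,0,0,0,0]]])

```text
clock: 15.78
position: [0.6197, 0.0864, 0.0918]
eef_rot: [0.41, 0.912, 0.0, -0.0]
force: [-0.6, 0.4, 0.5]
finger_gap: 0.0005
grip_force: 0.0
```

```bash
python3 p.py
python3 - <<'E'
from c import *
S=arm.grab_frame("scene");cv2.imwrite("pics/s32.png",S["img"])
for x in(-6,2,10):print(x,[(a[1],g) for a,g in trans(S,S["img"],(x,-48,39),(x,48,39))[0]])
E
```

```text
15.775 [-0.6  0.4  0.5] (np.float64(-142.0), np.float64(-2.1))
-14 [118, 118, 119, 118, 117, 116, 116, 118, 120, 119, 118, 117, 115, 115, 115, 117, 119, 119, 120, 125, 128, 136, 141, 148, 154, 160, 168, 179, 190, 199, 206, 209, 210, 210, 204, 193, 167, 133, 110, 92, 93, 97, 122, 149, 175, 199, 202, 204, 204, 203, 203, 203, 203, 203, 203, 203, 203, 203, 203, 203, 203]
-24 [56, 54, 52, 54, 59, 68, 82, 94, 107, 113, 116, 114, 111, 110, 109, 112, 115, 117, 117, 111, 104, 94, 86, 84, 84, 92, 109, 138, 169, 193, 205, 210, 211, 211, 205, 195, 167, 136, 110, 91, 90, 95, 116, 141, 171, 194, 200, 203, 203, 203, 203, 203, 203, 203, 203, 203, 203, 203, 203, 203, 203]
z39 -10 [106, 110, 109, 109, 110, 110, 112, 112, 108, 106, 107, 108, 110, 112, 112, 110, 106, 103, 104, 105, 107, 112, 120, 134, 156, 178, 196, 206, 209, 211, 211, 204, 192, 164, 130, 108, 91, 92, 98, 122, 148, 175, 196, 201, 203, 203, 203, 203, 203, 203, 203, 203, 203, 203, 203, 203, 203, 203, 203, 204, 209]
z39 10 [104, 104, 103, 103, 103, 103, 104, 104, 104, 103, 103, 103, 103, 103, 104, 105, 108, 112, 124, 140, 158, 176, 191, 200, 201, 201, 205, 207, 209, 210, 209, 204, 188, 164, 130, 104, 95, 92, 104, 122, 152, 177, 193, 201, 202, 202, 202, 202, 202, 202, 202, 202, 202, 202, 201, 201, 201, 201, 202, 204, 207]
-6 [(-43.5, 12), (-42.5, 12), (-38.4, 9), (-35.8, 9), (-35.5, 9), (-33.6, 8), (-32.9, 8), (24.2, 12), (31.9, 12), (32.9, 15)]
2 [(-45.4, 9), (-42.2, 8), (-40.9, 8), (-38.4, 13), (-36.4, 11), (-35.5, 12), (30.7, 16), (31.6, 15), (31.9, 15), (32.9, 14)]
10 [(-44.5, 12), (-44.1, 12), (-42.9, 12), (-41.3, 10), (-40.3, 10), (-39.3, 10), (-39.0, 10), (-38.0, 12), (-37.7, 12), (-36.8, 10), (-35.5, 10), (31.0, 13), (31.9, 13), (33.2, 13)]
```

carry_out(commands=[[[1,0,0,0,0,0,0],[2.2,0,0,0,0,0,0],[3.4,0,0,0,0,0,0],[4.6,0,0,0,0,0,0],[5.5,0,0,0,0,0,0],[5.5,0,0,0,0,0,0],[4,0,0,0,0,0,0],[2.5,0,0,0,0,0,0],[1,0,0,0,0,0,0],[-1,0,0,0,0,0,0],[-1.5,0,0,0,0,0,0]]])

```text
clock: 17.25
position: [0.6302, 0.0742, 0.0917]
eef_rot: [0.411, 0.912, -0.0, -0.0]
force: [-0.2, 0.6, 0.8]
finger_gap: 0.0004
grip_force: 0.0
```

```bash
python3 p.py
python3 - <<'E'
from c import *
S=arm.grab_frame("scene");cv2.imwrite("pics/s40.png",S["img"])
a=cv2.imread("pics/s32.png").astype(int)
d=np.abs(S["img"].astype(int)-a).max(2)
print("jaw region change",(d[225:300,335:365]>25).sum())
# jaw/cheek front top edges, z=50
for y in(-44,-40,30,38,42,46):
  for nm,i in(("32",a.astype(np.uint8)),("40",S["img"])):
    print(nm,y,[(p[0],g) for p,g in trans(S,i,(80,y,50),(112,y,50),N=100)[0]])
print("drive y",[(x,[(p[1],g) for p,g in trans(S,S["img"],(x,-48,39),(x,48,39))[0]]) for x in(2,10)])
E
```

```text
17.25 [-0.2  0.6  0.8] (np.float64(-158.2), np.float64(-1.8))
-14 [118, 119, 120, 119, 118, 118, 119, 124, 130, 138, 145, 151, 152, 149, 147, 146, 149, 152, 154, 154, 149, 146, 143, 148, 153, 155, 155, 151, 144, 139, 139, 144, 152, 160, 169, 180, 191, 202, 206, 209, 210, 210, 203, 192, 163, 130, 116, 114, 139, 166, 187, 200, 202, 203, 203, 203, 203, 203, 203, 203, 203]
-24 [54, 53, 53, 57, 63, 72, 85, 96, 109, 113, 115, 111, 106, 107, 108, 112, 115, 117, 117, 112, 106, 96, 88, 84, 81, 79, 78, 78, 79, 80, 80, 81, 84, 90, 111, 140, 170, 196, 205, 211, 211, 211, 205, 193, 163, 134, 112, 108, 127, 155, 183, 197, 203, 204, 204, 204, 204, 204, 204, 203, 203]
z39 -10 [107, 111, 110, 110, 110, 111, 112, 111, 108, 106, 107, 109, 111, 113, 112, 111, 107, 104, 105, 105, 106, 108, 107, 104, 102, 101, 102, 105, 108, 112, 120, 137, 160, 181, 200, 206, 210, 211, 211, 203, 193, 162, 131, 113, 107, 128, 154, 179, 198, 201, 203, 203, 203, 203, 204, 204, 204, 203, 203, 203, 203]
z39 10 [105, 104, 104, 104, 106, 110, 122, 137, 159, 183, 197, 204, 209, 213, 214, 214, 213, 213, 213, 213, 214, 214, 213, 21
[... 350 characters left out ...]
), (110.1, 10)]
32 -40 [(98.4, 27), (99.7, 28), (100.7, 28), (103.3, 26), (103.9, 26)]
40 -40 [(98.1, 26), (99.7, 28), (100.7, 30), (106.8, 11), (108.8, 24), (111.0, 14)]
32 30 [(89.7, 20), (90.3, 20), (95.2, 24), (96.2, 23), (97.8, 14)]
40 30 [(89.7, 22), (95.2, 24), (96.2, 23), (97.8, 14)]
32 38 []
40 38 []
32 42 [(81.3, 16)]
40 42 []
32 46 [(83.9, 18), (85.5, 16), (85.8, 16)]
40 46 []
drive y [(2, [(-38.7, 12), (-38.4, 12), (-36.4, 10), (-35.5, 10), (30.7, 12), (31.9, 14), (32.9, 14), (35.2, 8), (35.5, 8), (35.8, 8)]), (10, [(-44.1, 13), (-43.8, 13), (-42.9, 12), (-41.3, 10), (-40.3, 10), (-39.0, 10), (-37.7, 13), (-36.8, 11), (-35.8, 10), (31.0, 12), (31.9, 12), (32.9, 13), (33.2, 13)])]
```

```bash
python3 -c "
from rig import arm
print(arm.hand_in())"
```

```text
the job is handed in; nothing more can be done
None
```

I laid the drive flat between the guides and worked the lever four full strokes, taking the pusher from 8 to about 40 mm (camera reading), where the jaw should be flush with the cheeks. I inferred flush from that travel and did not see it directly. I then let go of the lever and handed the job in at about 17 s with the gripper clear. In the top view the forearm crosses the hood's front panel, but I felt no contact force there.

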